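# Check a washed beaker's base under the loupe

### The job

The small glass beaker that is draining on its side has to be checked for cracks: turn it upside down onto the white peg of the inspection stand, setting it down gently until its rim rests flat on the rubber disc, and let go of it. Then pick up the hand loupe by its handle and hold it level above the middle of the upturned beaker, with the lens at the height of the red index on the stand's column and not touching the glass. Finish like that, still holding the loupe there, and leave the index and the other things on the bench where they are.

Things in the scene. Friction and masses are not known exactly. Their poses are not given: they have to be found in the camera images.
- beaker: clear glass 100 ml beaker, 0.06 kg: body 54 mm in diameter, rim 59 mm, 70 mm long, open inside for about 44 mm diameter, base 5 mm thick. Origin: centre of the underside of its base; its z axis runs along the beaker from base to mouth. At the start it lies in the drain rest with its mouth 30 degrees below level and pointing away from the robot; upside down on the peg its z axis points straight down.
- drain_rest: fixed blue drip tray 150 x 100 x 14 mm with two sloping steel wires (34 mm apart, under the beaker) and an upturned end that stops the rim. Origin: underside of the tray's centre; x points the way the beaker's mouth faces. The beaker's sides are free to be grasped across its diameter; its axis is 66 mm above the worktop at the middle of its length.
- peg_seat (a point): foot of the white drying peg, at its axis, on the upper face of the black rubber disc (74 mm across) on which the beaker's rim must rest. The peg is 34 mm in diameter at the foot, 29 mm at 30 mm above the foot, narrowing to a rounded top, and rises 44 mm above this point; z is up.
- inspection_stand: fixed grey base plate 170 x 104 x 12 mm with the white peg and a graduated aluminium column (10 x 12 mm, top 221 mm above the worktop). Origin: under the peg's axis, on the worktop; x points from the peg to the column, whose axis is 88 mm from the peg's and which stands on the side away from the robot.
- focus_mark (a point): tip of the red pointer on the collar of the column: its height is the focal height for the lens. It lies 61.5 mm from the peg's axis, towards the column; the height differs from case to case (about 127 to 155 mm above the worktop). The collar is held by friction.
- loupe: hand loupe, 0.11 kg, lying level on its rest: dark steel lens frame 66 mm in diameter and 10 mm high, black handle of square section 16 x 16 mm that runs from 45 to 141 mm from the lens axis. Origin: on the lens axis, at the underside (40 mm above the worktop at the start); x points from the handle to the lens, z is up; the handle lies along -x, its axis 8 mm above the underside. Its centre of mass lies on the handle's side, about 50 mm from the lens axis.
- lens_centre (a point): middle of the glass lens, on the lens axis, 5 mm above the underside of the loupe. Axes as the loupe's.
- loupe_rest: fixed black bench rest 168 x 56 mm that carries the loupe with its underside 40 mm above the worktop: two padded posts under the lens frame and a fork under the end of the handle. Between them (from 45 to 120 mm from the lens axis) the handle is free to be grasped, with its base plate (6 mm thick) 34 mm below the handle. Origin: underside of the base plate's centre, 62 mm from the lens axis; x as the loupe's.
- amber_bottle: brown bottle with orange cap, 60 x 60 x 122 mm, stays where it is. Origin: centre of its underside.
- white_bottle: white bottle with red cap, 56 x 56 x 108 mm, stays where it is. Origin: centre of its underside.
- petri_dish: petri dish 90 mm in diameter, 15 mm high, stays where it is. Origin: centre of its underside.
- marker_pen: white and green marker pen, 135 mm long, lying on the worktop, stays where it is. Origin: under its middle.
- lab_timer: white timer 58 x 70 x 18 mm, stays where it is. Origin: centre of its underside.

How it is judged:
By the outcome, as a careful person would: the job done as asked, in the order asked, and still so for the second after the job is handed in, while the arm keeps its last pose, push and grip.
It also fails if it takes over 54 s, if anything falls off the work surface, if the arm or the gripper's body presses on something with over 40 N, if the wrist force passes 120 N, or if a joint passes its speed limit or range.

### The arm

A 6-joint arm with a two-finger parallel gripper is mounted at the origin on a cart in front of the work surface, level with it; the furniture and walls round the work are solid. World frame = base frame: x ahead of the robot, y to its left, z up, the work surface at z = 0. Lengths are in mm, angles in rad, forces in N, time in s.
With the tool pointing down it reaches from about 275 to 1000 mm from the base axis. Payload 8.4 kg.
Tool frame: the origin (TCP) lies midway between the tips of the shut fingers; the grasp point (between the pads) lies 19 mm behind it; z points along the fingers, y is the line along which they close (so a half turn about z gives the same grasp; the last joint's range is limited). The gripper opens to 85 mm and grips with 20 to 120 N. Pads are 22 mm wide; open, the fingers measure 114 mm over their backs; the gripper's body (76 mm by 85 mm) begins 54 mm behind the grasp point. The pads swing forward as they close: fully open they stand 13 mm farther back than shut.
Start: joints at [-1.153, 0.353, 1.633, -0, 1.155, -0.002], TCP at [254.735, -570.735, 231.281] pointing down, gripper open.
Joint ranges: [-2.63, 2.63], [-0.92, 2.1], [0.06, 2.66], [-1.3, 4.44], [0, 2.69], [-3.02, 3.02]. Speed limits (rad/s): [2.22, 2.22, 2.79, 3.14, 3.14, 3.14].

### API

Orientations are given as [roll, pitch, yaw] about the fixed x, y, z axes, in that order (R = Rz(yaw) Ry(pitch) Rx(roll)).
In Python, from rig import r, imaging gives the robot as it stands. The module is installed in compiled form; this text tells all that it offers.
- The arm moves only by the tool arm_command, never from a script. Its argument "deltas" is a list of rows, each an object of numbers: "hand": the finger opening in mm, from 0 to 85.4; "tx", "ty", "tz": the shift along the tool's x, y, z in mm; "wx", "wy", "wz": the turn, a rotation vector about the tool's x, y, z in rad. A call has 1 to 8 rows; each row shifts and turns the commanded pose from where the row before left it, along the tool's axes as they then stand; what a row does not reach is not made up. A row lasts 1/8 s, in which the tool goes at most 62.5 mm and 10.7 degrees, less where a joint would pass 70% of its speed; a pose out of reach is approached as far as the arm can. A call with a gripper value outside its range is refused whole. The fingers move at their own pace and stop on an object; "squeeze" is the grip in N (left out, the last holds). Time passes only in rows, so rows that do not move let the fingers close. It gives the time, the measured TCP pose, the force, the opening and the grip force at its end, in the units of the state.
- r.sense(): the state, without advancing time (a new reading comes with each control period).
- imaging.grab_frame(name): name is "side" or "top"; returns a dict with "image" (384x512x3 uint8, red, green, blue), "mtx" (3x3 intrinsics, pixels), "world_to_cam" (4x4, takes a point from world to camera coordinates). Camera axes: x right, y up, looking along -z (the intrinsics and any distortion apply to the point x, -y, -z); pixel columns grow to the right and rows downward; lengths in mm; the calibration is good to about 2 mm. A picture is of the moment at which its call begins. There is no depth.
- r.sign_off(): hands the job in; it is judged then, once.
The state is a dict: "clock": time; "qpos": joint angles; "qvel": joint speeds; "joint_efforts": joint torques, N m; "eef_pos": TCP position; "tcp_rot": TCP orientation; "contact_force": force on the tool from outside, world axes, zero at the start; "wrist_torque": the same for the moment, N m; "opening": opening from 0.0 (shut) to 1.0 (fully open); "grasp_force": force on a finger pad.
Only numpy, scipy, OpenCV 4.12 (cv2) and the standard library are available. Lean on these libraries where they do the work, as an engineer would, in place of code of your own. Each camera call takes 0.05 s, during which the arm holds its last target. There are 200 camera calls.

## Working session

There is one attempt and no reset: what is moved stays moved. The work goes in short steps, Python scripts to look and compute and a tool call to move; the robot and the scene stay as the last step left them, time stands still between calls to the robot, and variables do not carry over. Pictures are saved under pics/ and viewed, at most 10 in all, crops included, and the job is handed in when it is done.

Besides the shell and the picture viewer there is one more tool, called after ">>>" as name(argument=value, ...), one argument or row to a line, values as JSON. arm_command: Moves the arm, as the interface text tells. Its arguments: {"type":"object","properties":{"deltas":{"type":"array"},"squeeze":{"type":"number"}},"required":["deltas"]}

```bash
mkdir -p pics; ls
python3 - <<'E'
from rig import r, imaging
import cv2, numpy as np
print(r.sense())
for n in("side","top"):
    f=imaging.grab_frame(n); cv2.imwrite(f"pics/{n}0.png",f["image"][...,::-1])
    np.savez(f"{n}0.npz",**f); print(n,f.keys(),f["mtx"],f["world_to_cam"])
a=[cv2.imread(f"pics/{n}0.png") for n in("side","top")]
E
```

```text
pics
{'clock': 0.0, 'qpos': array([-1.15339387e+00,  3.53640787e-01,  1.63416234e+00, -4.52895130e-06,
        1.15517848e+00, -2.38012625e-03]), 'qvel': array([ 5.15824131e-05,  4.20283085e-04,  7.02331077e-04, -1.23699795e-03,
       -8.28819325e-04, -2.83132380e-04]), 'joint_efforts': array([ 3.70398709e-06, -6.05255413e+01, -3.42065406e+01,  5.16803811e-05,
        9.25630156e-03, -5.23994331e-06]), 'eef_pos': array([ 254.53956795, -570.28797953,  230.55420421]), 'tcp_rot': array([-3.14020369e+00,  8.34948299e-07,  4.19784419e-01]), 'contact_force': array([0.23259676, 0.74235796, 1.11121975]), 'wrist_torque': array([-0.00791414,  0.04428747, -0.05321364]), 'grasp_force': 0.0, 'opening': 0.9982263007697633}
side dict_keys(['image', 'mtx', 'world_to_cam']) [[380.3648874    0.         253.23031281]
 [  0.         380.3648874  183.29708484]
 [  0.           0.           1.        ]] [[ 9.92631827e-01 -1.17830788e-01  2.82482163e-02 -6.02289748e+02]
 [ 1.78689254e-02  3.72931105e-01  9.27686958e-01 -3.49301625e+01]
 [-1.19844724e-01 -9.20346835e-01  3.72288794e-01 -1.24503488e+03]
 [ 0.00000000e+00  0.00000000e+00  0.00000000e+00  1.00000000e+00]]
top dict_keys(['image', 'mtx', 'world_to_cam']) [[394.03027681   0.         258.60860645]
 [  0.         394.03027681 189.3110872 ]
 [  0.           0.           1.        ]] [[ 8.77998572e-03 -9.99944801e-01 -5.77119233e-03 -1.65694347e+02]
 [ 9.86819702e-01  7.73184120e-03  1.61638778e-01 -6.00167345e+02]
 [-1.61585234e-01 -7.11431245e-03  9.86833116e-01 -1.21938862e+03]
 [ 0.00000000e+00  0.00000000e+00  0.00000000e+00  1.00000000e+00]]
```

Run:
```python
import cv2
for n in("side","top"):
    a=cv2.imread(f"pics/{n}0.png"); cv2.imwrite(f"pics/{n}0b.png",cv2.resize(a,(800,600),interpolation=cv2.INTER_CUBIC))
```

```text
(no output)
```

View pics/side0b.png

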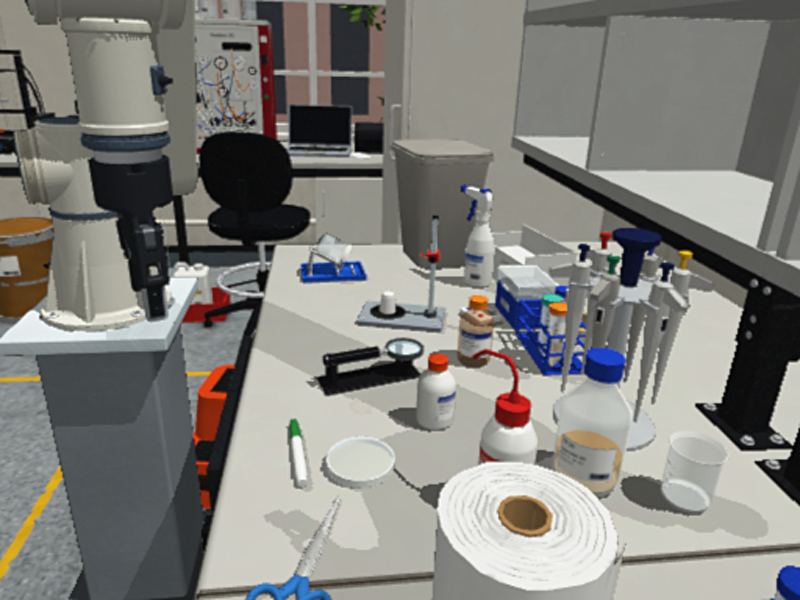

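View pics/top0b.png

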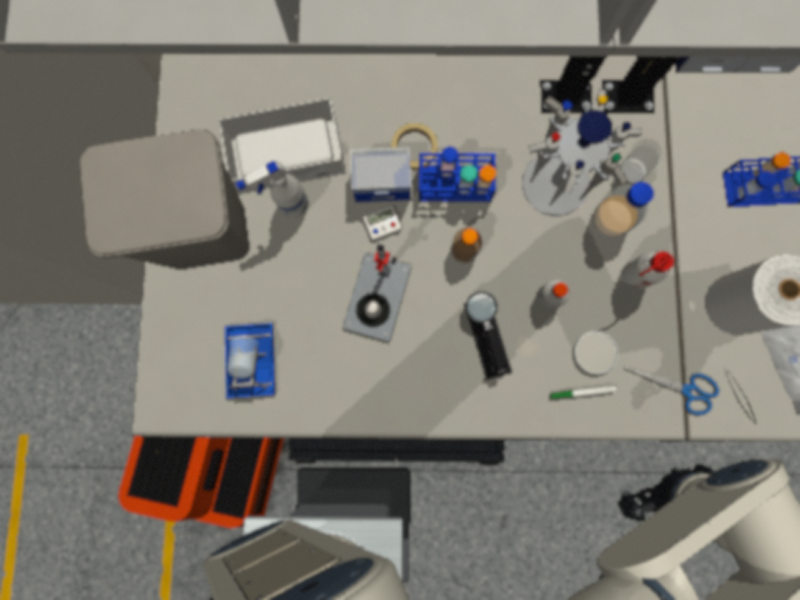

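```bash
cat > h.py <<'E'
import cv2, numpy as np
from rig import r, imaging
def grab(n,tag):
    f=imaging.grab_frame(n); np.savez(f"{n}{tag}.npz",**f); return f
def panels(specs,out,k=4,w=66,h=75,cols=3):
    """specs: (npz tag, u0, v0)"""
    P=[]
    for t,u,v in specs:
        a=np.load(t+".npz")["image"][v:v+h,u:u+w,::-1]
        b=cv2.resize(a,None,fx=k,fy=k,interpolation=cv2.INTER_CUBIC)
        for i in range(w):
            if (u+i)%10==0: cv2.line(b,(i*k+k//2,0),(i*k+k//2,6),(0,0,255),1); cv2.putText(b,str(u+i),(i*k-8,16),0,.32,(0,0,255),1)
        for i in range(h):
            if (v+i)%10==0: cv2.line(b,(0,i*k+k//2),(6,i*k+k//2),(0,0,255),1); cv2.putText(b,str(v+i),(7,i*k+5),0,.32,(0,0,255),1)
        P.append(b)
    cv2.imwrite(out,np.vstack([np.hstack(P[i:i+cols]) for i in range(0,len(P),cols)]))
def proj(f,X):
    X=np.atleast_2d(X); c=X@f["world_to_cam"][:3,:3].T+f["world_to_cam"][:3,3]
    K=f["mtx"]; return np.c_[K[0,2]+K[0,0]*c[:,0]/-c[:,2], K[1,2]+K[1,1]*-c[:,1]/-c[:,2]]
def ray(f,u,v):
    K=f["mtx"];W=f["world_to_cam"];R=W[:3,:3]
    d=R.T@np.array([(u-K[0,2])/K[0,0],-(v-K[1,2])/K[1,1],-1]); return -R.T@W[:3,3], d
def tri(f1,p1,f2,p2):
    o1,d1=ray(f1,*p1);o2,d2=ray(f2,*p2)
    s=np.linalg.lstsq(np.c_[d1,-d2],o2-o1,rcond=None)[0]
    a,b=o1+s[0]*d1,o2+s[1]*d2; return (a+b)/2,np.linalg.norm(a-b)
def onz(f,p,z):
    o,d=ray(f,*p); return o+d*(z-o[2])/d[2]
E
python3 - <<'E'
from h import *
panels([("top0",130,195),("top0",208,150),("top0",282,178),("side0",180,130),("side0",226,135),("side0",203,190)],"pics/p1.png")
for n in("top","side"):
    f=np.load(n+"0.npz"); print(n,(-f["world_to_cam"][:3,:3].T@f["world_to_cam"][:3,3]).round())
E
```

```text
top [ 397. -170. 1299.]
side [  449. -1204.   513.]
```

View pics/p1.png

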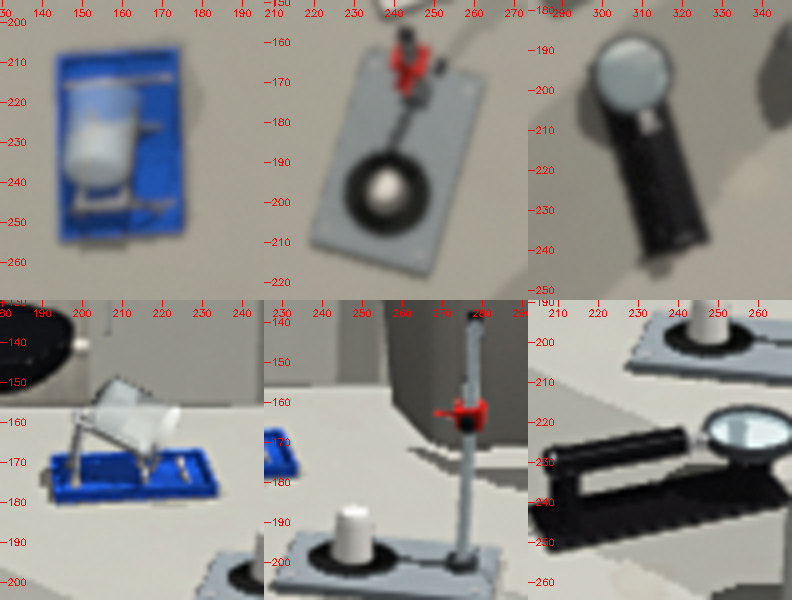

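```bash
cat >> h.py <<'E'
from scipy.optimize import least_squares
def fit(F,obs,p0,free_z=True):
    """obs: (view, local xyz, (u,v)); pose x,y,yaw,dz"""
    def res(p):
        c,s=np.cos(p[2]),np.sin(p[2]);R=np.array([[c,-s,0],[s,c,0],[0,0,1]])
        return np.concatenate([(proj(F[v],R@np.array(l)+[p[0],p[1],p[3]])[0]-uv) for v,l,uv in obs])
    s=least_squares(res,p0,loss="soft_l1",x_scale=[10,10,.1,5]); return s.x,res(s.x).reshape(-1,2).round(1)
E
cat > m1.py <<'E'
from h import *
F={n:np.load(n+"0.npz") for n in("top","side")}
for a in [((308,196.8),(258,222.7)),((242,176),(268,163))]: print(tri(F["top"],a[0],F["side"],a[1]))
tray=[("top",(75,50,14),(144,208)),("top",(75,-50,14),(174.5,206.5)),("top",(-75,-50,14),(176,252.5)),("top",(-75,50,14),(145.5,255)),
 ("side",(-75,-50,0),(193,180.5)),("side",(75,-50,0),(234,178.5)),("side",(75,50,14),(228,168))]
stand=[("top",(105+3,52,12),(234.5,162)),("top",(108,-52,12),(262.5,170)),("top",(-62,-52,12),(248.5,218.5)),("top",(-62,52,12),(219,211)),
 ("top",(0,0,58),(238.5,195.5)),("side",(0,0,58),(248,187)),("side",(88,0,221),(279,139))]
lp=[("top",(0,0,50),(308,196.8)),("side",(0,0,50),(258,222.7)),("top",(-146,0,6),(319.6,240)),("side",(-141,0,56),(208.5,227.5)),("side",(-45,0,56),(242,221.5))]
for nm,o,p0 in(("tray",tray,(500,200,0,0)),("stand",stand,(500,0,0,0)),("loupe",lp,(450,-150,0,0))):
    x,e=fit(F,o,p0); print(nm,x.round(3),e.tolist())
E
python3 m1.py
```

```text
(array([ 579.74539473, -319.90731321,   42.88868051]), np.float64(1.0110659739476286))
(array([ 631.30080024, -111.40373205,  136.73932742]), np.float64(8.042854149147104))
tray [ 4.68842e+02  1.59856e+02  8.30000e-02 -2.05100e+00] [[0.0, 0.8], [-0.1, 0.1], [0.2, 0.1], [-0.2, -0.1], [0.2, 0.3], [-0.2, 0.4], [2.0, -1.5]]
stand [ 5.81109e+02 -9.61140e+01 -2.69000e-01 -5.45200e+00] [[-1.1, 0.5], [0.6, 0.8], [0.5, 1.0], [-0.3, -0.1], [-0.1, -0.3], [1.2, -0.0], [0.7, -0.1]]
loupe [ 5.81120e+02 -3.18844e+02  2.92000e-01 -2.97200e+00] [[-0.2, -0.8], [0.3, -1.6], [0.0, 0.5], [-1.7, 0.6], [0.5, 0.4]]
```

```bash
cat > m2.py <<'E'
from h import *
F={n:np.load(n+"0.npz") for n in("top","side")}
def cen(v,box,f,nm):
    u0,v0,u1,v1=box; a=F[v]["image"][v0:v1,u0:u1].astype(np.uint8)
    k=8; a=cv2.resize(a,None,fx=k,fy=k,interpolation=cv2.INTER_CUBIC).astype(int)
    m=f(a).astype(np.uint8); n,l,st,c=cv2.connectedComponentsWithStats(m)
    i=1+np.argmax(st[1:,4]); t=lambda q:(np.array(q)+.5)/k-.5
    s=st[i]; hull=cv2.convexHull(np.argwhere(l==i)[:,::-1].astype(np.int32)); M=cv2.moments(hull)
    print(nm,v,"cen",(t(c[i])+[u0,v0]).round(2),"hull",(t([M["m10"]/M["m00"],M["m01"]/M["m00"]])+[u0,v0]).round(2),"bbox",(t(s[:2])+[u0,v0]).round(1),(t(s[:2]+s[2:4])+[u0,v0]).round(1))
dark=lambda a:a.max(2)<75
white=lambda a:a.min(2)>150
cen("top",(226,184,251,211),lambda a:a.max(2)<90,"disc")
cen("side",(236,190,262,206),lambda a:a.max(2)<80,"disc")
cen("top",(232,188,246,205),lambda a:a.min(2)>110,"peg")
cen("side",(240,182,256,204),lambda a:a.min(2)>120,"peg")
red=lambda a:(a[...,0]-a[...,1:].max(2))>60
cen("side",(262,150,286,175),red,"red"); cen("top",(230,155,256,180),red,"red")
gl=lambda a:(a[...,2]>110)&(a[...,2]-a[...,0]>4)
cen("top",(296,184,320,208),gl,"lens"); cen("side",(244,212,274,232),gl,"lens")
blue=lambda a:(a[...,2]-a[...,0])>60
cen("top",(138,200,184,262),blue,"tray"); cen("side",(186,160,240,186),blue,"tray")
cen("side",(270,135,286,160),lambda a:a.max(2)<70,"coltop")
for v in F: print(v,F[v]["image"][[190,197,222],[240,238,258]].tolist())
E
python3 m2.py
```

```text
disc top cen [238.42 197.89] hull [238.45 197.23] bbox [227.6 183.6] [249.2 208.9]
disc side cen [247.83 199.91] hull [247.82 199.22] bbox [236.7 195.1] [259.9 203.8]
peg top cen [238.05 196.44] hull [238.05 196.44] bbox [234.2 192.3] [241.9 200.4]
peg side cen [247.68 189.66] hull [247.59 190.1 ] bbox [239.6 181.6] [255.6 200.3]
red side cen [276.34 162.68] hull [275.89 162.78] bbox [267.9 159.2] [281.7 167.2]
red top cen [243.99 166.4 ] hull [243.85 165.93] bbox [239.2 161.1] [248.9 172.9]
lens top cen [307.58 197.77] hull [307.65 197.61] bbox [299.2 191.6] [316.4 204.6]
lens side cen [258.16 222.18] hull [258.11 222.19] bbox [246.9 217.6] [268.8 226.9]
tray top cen [161.82 228.92] hull [159.38 230.49] bbox [143.8 206.8] [175.2 254.3]
tray side cen [212.93 173.77] hull [212.55 173.35] bbox [192.1 166.4] [234.2 180.3]
coltop side cen [278.3  138.52] hull [278.31 138.6 ] bbox [276.2 137.2] [280.6 140.1]
top [[21, 20, 19], [213, 207, 195], [165, 161, 147]]
side [[204, 202, 193], [40, 43, 44], [217, 232, 232]]
```

Run:
```python
from h import *
F={n:np.load(n+"0.npz") for n in("top","side")}
T,S=F["top"],F["side"]
print("disc",tri(T,(238.4,197.4),S,(248.2,199.4)))
print("lens",tri(T,(307.8,197.4),S,(258.,222.3)))
print("disc z15", onz(T,(238.4,197.4),15),onz(S,(248.2,199.4),15))
print("peg@50", onz(T,(238.05,196.44),48), "lens@45",onz(T,(307.8,197.2),48),onz(S,(258,222.3),48))
print("coltop",onz(S,(278.4,137.2),221), "col foot")
print("red",tri(T,(243.9,166.2),S,(276.1,162.7)))
stand=[("top",(0,0,15),(238.4,197.4)),("side",(0,0,15),(248.2,199.4)),("side",(88,0,221),(278.4,137.5)),("top",(88,0,221),(240,158.)),]
x,e=fit(F,stand,(580,-96,-.25,0));print(x.round(3),e.tolist())
# plate corners backprojected
for p in((234.5,162),(262.5,170),(248.5,218.5),(219,211)):
    print(onz(T,p,12).round(1))
```

```text
disc (array([579.74309141, -93.72939701,   8.34654784]), np.float64(1.338811020999238))
lens (array([ 578.75107739, -319.24604433,   43.60659861]), np.float64(3.1240830759431555))
disc z15 [579.47136215 -94.15097858  15.        ] [ 577.34586987 -108.5318125    15.        ]
peg@50 [577.87743078 -94.91574     48.        ] lens@45 [ 577.19258402 -318.59869801   48.        ] [ 579.13014768 -327.19292609   48.        ]
coltop [ 661.65183385 -120.06803761  221.        ] col foot
red (array([ 658.15607718, -116.57381608,  139.56740282]), np.float64(2.696754501425153))
[ 5.78063e+02 -9.40000e+01 -1.65000e-01 -5.26700e+00] [[0.0, 0.6], [-0.3, -0.4], [0.3, 0.4], [-0.0, -0.5]]
[699.6 -78.9  12. ]
[ 672.9 -172.9   12. ]
[ 510.5 -128.2   12. ]
[534.3 -31.   12. ]
```

Run:
```python
from h import *
F={n:dict(np.load(n+"0.npz")) for n in("top","side")}
t=np.linspace(0,2*np.pi,60)
def circ(C,R,rad,s): return C+R@0+0 if 0 else (C[:,None]+R@np.c_[rad*np.cos(t),rad*np.sin(t),0*t+s].T).T
mid=np.array([469,160,66.]); yaw=.083; a=np.radians(30)
z=np.array([np.cos(a)*np.cos(yaw),np.cos(a)*np.sin(yaw),-np.sin(a)]); y=np.array([-np.sin(yaw),np.cos(yaw),0]); R=np.c_[np.cross(y,z),y,z]
for v in F: print(v,proj(F[v],np.array([mid,mid-35*z,mid+35*z])).round(1).tolist())
P=[]
for v,u0,v0 in(("top",135,203),("side",188,142)):
    k=8;w,h=50,37
    b=cv2.resize(F[v]["image"][v0:v0+h,u0:u0+w,::-1],None,fx=k,fy=k,interpolation=cv2.INTER_CUBIC)
    b=np.clip((b.astype(float)-60)*1.4,0,255).astype(np.uint8)
    o=b.copy(); off=np.array([0,1.2 if v=="side" else 0])
    for rad,s,c in((27,-35,(0,0,255)),(29.5,35,(0,200,0))):
        p=((proj(F[v],circ(mid,R,rad,s))+off-[u0,v0]+.5)*k).astype(np.int32); cv2.polylines(o,[p],True,c,1)
    for i in range(0,w,5): 
        cv2.putText(b,str(u0+i),(i*k,10),0,.3,(0,0,255),1); cv2.line(b,(i*k+4,10),(i*k+4,14),(0,0,255))
    for i in range(0,h,5): cv2.putText(b,str(v0+i)+"-",(0,i*k+8),0,.3,(0,0,255),1)
    P.append(np.hstack([b,o]))
cv2.imwrite("pics/p2.png",np.vstack(P))
```

```text
top [[155.6, 229.5], [154.4, 239.0], [156.7, 220.3]]
side [[212.2, 158.1], [203.9, 153.9], [220.3, 162.2]]
```

View pics/p2.png

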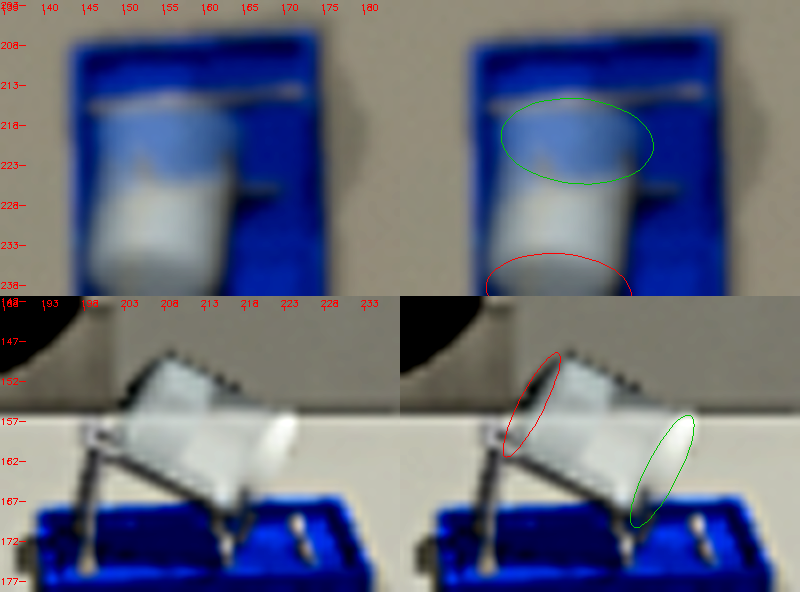

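```bash
cat >> h.py <<'E'
from scipy.spatial.transform import Rotation as Ro
def rows(P,Rt,n,nrot=None):
    """rows from the measured pose to TCP P, orientation Rt (Rotation), n rows, turn spread over them"""
    s=r.sense(); p=s["eef_pos"]; R=Ro.from_euler("xyz",s["tcp_rot"]); w=(R.inv()*Rt).as_rotvec()
    print("t",round(s["clock"],2),"p",p.round(1),"rpy",s["tcp_rot"].round(3),"F",s["contact_force"].round(1),"open",round(s["opening"],3),"grip",round(s["grasp_force"],1),"q",s["qpos"].round(2))
    d=(np.array(P)-p)/n; print("|d|/row",np.linalg.norm(d).round(1),"w/row",(w/n).round(3))
    for i in range(n): print((R*Ro.from_rotvec(w*i/n)).inv().apply(d).round(1))
def tool(yaw,tilt=0):
    """tool down with given yaw, then turned by tilt (deg) about tool y, pointing forward"""
    return Ro.from_euler("xyz",[np.pi,0,yaw])*Ro.from_euler("y",tilt,degrees=True)
E
python3 - <<'E'
from h import *
print(tool(.1,60).as_matrix().round(2))
rows([420,0,250],tool(.1),12)
E
```

```text
[[ 0.5   0.1   0.86]
 [ 0.05 -1.    0.09]
 [ 0.87  0.   -0.5 ]]
t 0.1 p [ 254.5 -570.4  230.6] rpy [-3.14  0.    0.42] F [ 0.2  0.2 -0.5] open 0.999 grip 0.0 q [-1.15  0.35  1.63 -0.    1.16 -0.  ]
|d|/row 49.5 w/row [-0.     0.     0.027]
[ 32.  -37.8  -1.6]
[ 30.9 -38.6  -1.6]
[ 29.9 -39.4  -1.6]
[ 28.8 -40.2  -1.6]
[ 27.8 -41.   -1.6]
[ 26.7 -41.7  -1.6]
[ 25.5 -42.4  -1.6]
[ 24.4 -43.1  -1.6]
[ 23.2 -43.7  -1.6]
[ 22.1 -44.3  -1.6]
[ 20.9 -44.9  -1.6]
[ 19.7 -45.4  -1.6]
```

>>> arm_command(
  deltas=[
    {"hand": 85, "tx": 32, "ty": -38, "tz": -2, "wz": 0.027},
    {"hand": 85, "tx": 31, "ty": -39, "tz": -2, "wz": 0.027},
    {"hand": 85, "tx": 30, "ty": -39, "tz": -2, "wz": 0.027},
    {"hand": 85, "tx": 29, "ty": -40, "tz": -2, "wz": 0.027},
    {"hand": 85, "tx": 28, "ty": -41, "tz": -2, "wz": 0.027},
    {"hand": 85, "tx": 27, "ty": -42, "tz": -2, "wz": 0.027},
    {"hand": 85, "tx": 25, "ty": -42, "tz": -2, "wz": 0.027},
    {"hand": 85, "tx": 24, "ty": -43, "tz": -2, "wz": 0.027},
  ],
)

```text
schema error: expected keys hand, tx, ty, tz, wx, wy, wz
```

>>> arm_command(
  deltas=[
    {"hand": 85, "tx": 23, "ty": -44, "tz": -2, "wz": 0.027},
    {"hand": 85, "tx": 22, "ty": -44, "tz": -2, "wz": 0.027},
    {"hand": 85, "tx": 21, "ty": -45, "tz": -2, "wz": 0.027},
    {"hand": 85, "tx": 20, "ty": -45, "tz": -2, "wz": 0.027},
  ],
)

```text
schema error: expected keys hand, tx, ty, tz, wx, wy, wz
```

Run:
```python
from h import *
rows([483,162,168],tool(.1,60),8)
```

```text
t 0.1 p [ 254.5 -570.4  230.6] rpy [-3.14  0.    0.42] F [ 0.2  0.2 -0.5] open 0.999 grip 0.0 q [-1.15  0.35  1.63 -0.    1.16 -0.  ]
|d|/row 96.2 w/row [-0.021  0.13   0.036]
[ 63.4 -71.9   7.9]
[ 59.3 -74.4  14.3]
[ 54.3 -76.8  20.1]
[ 48.5 -79.2  25.2]
[ 42.1 -81.4  29.4]
[ 35.1 -83.4  32.6]
[ 27.6 -85.3  34.9]
[ 19.9 -86.9  36.2]
```

All seven keys are needed.

>>> arm_command(
  deltas=[
    {"hand": 85, "tx": 32, "ty": -38, "tz": -2, "wx": 0, "wy": 0, "wz": 0.027},
    {"hand": 85, "tx": 31, "ty": -39, "tz": -2, "wx": 0, "wy": 0, "wz": 0.027},
    {"hand": 85, "tx": 30, "ty": -39, "tz": -2, "wx": 0, "wy": 0, "wz": 0.027},
    {"hand": 85, "tx": 29, "ty": -40, "tz": -2, "wx": 0, "wy": 0, "wz": 0.027},
    {"hand": 85, "tx": 28, "ty": -41, "tz": -2, "wx": 0, "wy": 0, "wz": 0.027},
    {"hand": 85, "tx": 27, "ty": -42, "tz": -2, "wx": 0, "wy": 0, "wz": 0.027},
    {"hand": 85, "tx": 25, "ty": -42, "tz": -2, "wx": 0, "wy": 0, "wz": 0.027},
    {"hand": 85, "tx": 24, "ty": -43, "tz": -2, "wx": 0, "wy": 0, "wz": 0.027},
  ],
)

```text
clock: 1.1
eef_pos: [365.5, -189.2, 247.3]
tcp_rot: [-3.142, -0.0, 0.203]
contact_force: [0.0, -0.8, 0.5]
opening: 0.993
grasp_force: 0.0
```

>>> arm_command(
  deltas=[
    {"hand": 85, "tx": 23, "ty": -44, "tz": -2, "wx": 0, "wy": 0, "wz": 0.027},
    {"hand": 85, "tx": 22, "ty": -44, "tz": -2, "wx": 0, "wy": 0, "wz": 0.027},
    {"hand": 85, "tx": 21, "ty": -45, "tz": -2, "wx": 0, "wy": 0, "wz": 0.027},
    {"hand": 85, "tx": 20, "ty": -45, "tz": -2, "wx": 0, "wy": 0, "wz": 0.027},
  ],
)

```text
clock: 1.6
eef_pos: [421.5, 0.6, 255.4]
tcp_rot: [3.142, -0.0, 0.095]
contact_force: [0.9, 0.4, -0.8]
opening: 0.993
grasp_force: 0.0
```

Run:
```python
from h import *
rows([483,162,168],tool(.1,60),8)
```

```text
t 1.6 p [421.5   0.6 255.4] rpy [ 3.142 -0.     0.095] F [ 0.9  0.4 -0.8] open 0.993 grip 0.0 q [-0.   -0.    2.01 -0.    1.13  1.47]
|d|/row 24.2 w/row [ 0.     0.131 -0.001]
[  9.6 -19.4  10.9]
[  8.1 -19.3  12.1]
[  6.4 -19.3  13. ]
[  4.7 -19.3  13.8]
[  2.9 -19.3  14.3]
[  1.  -19.3  14.5]
[ -0.9 -19.3  14.5]
[ -2.8 -19.3  14.3]
```

>>> arm_command(
  deltas=[
    {"hand": 85, "tx": 10, "ty": -19, "tz": 11, "wx": 0, "wy": 0.131, "wz": 0},
    {"hand": 85, "tx": 8, "ty": -19, "tz": 12, "wx": 0, "wy": 0.131, "wz": 0},
    {"hand": 85, "tx": 6, "ty": -19, "tz": 13, "wx": 0, "wy": 0.131, "wz": 0},
    {"hand": 85, "tx": 5, "ty": -19, "tz": 14, "wx": 0, "wy": 0.131, "wz": 0},
    {"hand": 85, "tx": 3, "ty": -19, "tz": 14, "wx": 0, "wy": 0.131, "wz": 0},
    {"hand": 85, "tx": 1, "ty": -19, "tz": 14, "wx": 0, "wy": 0.131, "wz": 0},
    {"hand": 85, "tx": -1, "ty": -19, "tz": 14, "wx": 0, "wy": 0.131, "wz": 0},
    {"hand": 85, "tx": -3, "ty": -19, "tz": 14, "wx": 0, "wy": 0.131, "wz": 0},
  ],
)

```text
clock: 2.6
eef_pos: [471.2, 79.6, 220.7]
tcp_rot: [3.069, -0.741, 0.108]
contact_force: [0.6, -1.1, 0.8]
opening: 0.991
grasp_force: 0.0
```

Run:
```python
from h import *
T=tool(.1,60)
rows([483,162,168],T,1)
for n in("top","side"):
    f=grab(n,"1"); print(n,proj(f,r.sense()["eef_pos"]).round(1))
panels([("top1",130,195),("side1",180,120)],"pics/p3.png",k=6,w=66,h=75,cols=2)
```

```text
t 2.6 p [471.2  79.6 220.7] rpy [ 3.069 -0.741  0.108] F [ 0.6 -1.1  0.8] open 0.991 grip 0.0 q [ 0.32 -0.11  2.45 -1.2   0.23  2.92]
|d|/row 98.6 w/row [0.066 0.306 0.016]
[-20.4 -84.3  46.8]
top [[169.7 225.3]]
side [[212.7 121.9]]
```

View pics/p3.png

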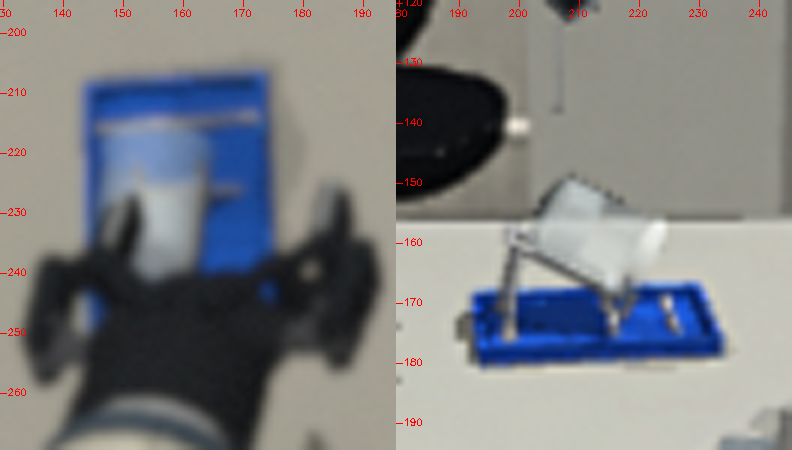

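```bash
cat > kin.py <<'E'
from h import *
def fk(q,p):
    a,h,L1,L2,e,L3=p[:6]
    R=Ro.from_euler("z",q[0]); P=np.array([0,0,h])+R.apply([a,0,0])
    R=R*Ro.from_euler("y",q[1]); P=P+R.apply([0,0,L1])
    R=R*Ro.from_euler("y",q[2]); P=P+R.apply([e,0,L2])
    R=R*Ro.from_euler("z",q[3])*Ro.from_euler("y",q[4]); P=P+R.apply([0,0,L3])
    R=R*Ro.from_euler("z",q[5]+p[6]); return P,R
data=[([-1.15339387,.353640787,1.63416234,0,1.15517848,-.0023801],[254.54,-570.29,230.55],[-3.1402,0,.41978]),
 ([-0.002,-0.003,2.01,0,1.13,1.473],[421.5,.6,255.4],[3.1416,0,.095])]
s=r.sense(); data.append((s["qpos"],s["eef_pos"],s["tcp_rot"]))
W=[1,.2,1]
def res(p):
    o=[]
    for (q,P,E),w in zip(data,W):
        x,R=fk(q,p); o+=[w*(x-P),300*w*(R.inv()*Ro.from_euler("xyz",E)).as_rotvec()]
    return np.r_[np.concatenate(o), (p[4])*.1]
best=min((least_squares(res,[a,300,400,400,0,200,y]) for a in(0,100) for y in(0,1.57,-1.57,3.14)),key=lambda s:s.cost)
KP=best.x
if __name__=="__main__":
    print(best.cost,KP.round(2)); print(res(KP).round(1)); print(s["qpos"].round(4))
E
python3 kin.py
```

```text
3.593620352946127 [  1.51 196.12 599.53 459.28   9.89 332.93   1.57]
[-1.3 -0.7 -0.   0.  -0.  -0.  -1.6 -0.3  0.9  0.  -0.3  0.   0.1  0.6
 -0.2  0.   0.  -0.   1. ]
[ 0.3158 -0.1118  2.4499 -1.1982  0.2273  2.9149]
```

```bash
cat >> kin.py <<'E'
lo=np.array([-2.63,-.92,.06,-1.3,0,-3.02]);hi=np.array([2.63,2.1,2.66,4.44,2.69,3.02])
def ik(P,R,n=40,seed=0):
    g=np.random.default_rng(seed); out=[]
    for _ in range(n):
        q0=g.uniform(lo,hi); q0[0]=np.arctan2(P[1],P[0]); q0[1]=g.uniform(-.5,1); q0[2]=g.uniform(1.5,2.6)
        s=least_squares(lambda q:np.r_[(fk(q,KP)[0]-P)/100,(fk(q,KP)[1].inv()*R).as_rotvec()],q0,bounds=(lo,hi),max_nfev=100)
        if s.cost<1e-6 and not any(np.abs(s.x-o).max()<.02 for o in out): out.append(s.x)
    return out
E
cat > p.py <<'E'
from kin import *
yaw=.1;a=np.radians(30);zb=np.array([np.cos(a)*np.cos(yaw),np.cos(a)*np.sin(yaw),-np.sin(a)])
G=np.array([470,161,66])-9*zb
for t in(0,20,30,40,50,60):
  for y in (.1,.1+np.pi):
    R=tool(.1,t)
    if y>1: R=R*Ro.from_euler("z",np.pi)
    for q in ik(G+23*R.apply([0,0,1]),R,25): print(t,"flip" if y>1 else "",q.round(2))
E
python3 p.py
```

```text
0  [ 0.33  0.38  2.12 -0.    0.64  1.8 ]
0 flip [ 0.33  0.38  2.12 -0.    0.64 -1.34]
20  [ 0.4   0.29  2.35 -0.55  0.19  2.39]
20 flip [ 0.4   0.29  2.35 -0.55  0.19 -0.75]
30  [ 0.44  0.3   2.46  4.11  0.2  -2.23]
30 flip [0.44 0.3  2.46 4.11 0.2  0.91]
40  [ 0.49  0.35  2.57  3.67  0.5  -1.74]
40 flip [0.49 0.35 2.57 3.67 0.5  1.4 ]
```

```bash
cat > p.py <<'E'
from kin import *
yaw=.1;a=np.radians(30);zb=np.array([np.cos(a)*np.cos(yaw),np.cos(a)*np.sin(yaw),-np.sin(a)])
G=np.array([470,161,66])-9*zb
for t in(5,10,15):
    R=tool(.1,t)
    for dz in(0,100):
        T=G+23*R.apply([0,0,1])+[0,0,dz]; print(t,dz,T.round(1))
        for q in ik(T,R,12): print("  grasp",q.round(2))
    for ph in(-.16,-.275):
        R=tool(ph,60-t)*Ro.from_euler("z",np.pi)
        for dz in(0,100):
            T=np.array([579,-94.2,15+44+dz])+23*R.apply([0,0,1])
            for q in ik(T,R,12): print("  place",ph,dz,T.round(1),q.round(2))
E
python3 p.py
```

```text
5 0 [464.2 160.4  47.6]
  grasp [ 0.35  0.35  2.18 -0.04  0.53  1.85]
5 100 [464.2 160.4 147.6]
  grasp [ 0.35  0.2   2.08 -0.03  0.78  1.84]
  place -0.16 0 [597.6 -97.2  45.8] [-0.16  0.58  2.53  3.14  0.94  1.57]
  place -0.16 100 [597.6 -97.2 145.8] [-0.16  0.3   2.48  3.14  0.59  1.57]
  place -0.275 0 [597.1 -99.3  45.8] [-0.08  0.58  2.53  3.35  0.93  1.56]
  place -0.275 100 [597.1 -99.3 145.8] [-0.08  0.3   2.47  3.43  0.6   1.44]
10 0 [466.2 160.6  47.8]
  grasp [ 0.36  0.32  2.23 -0.11  0.42  1.93]
10 100 [466.2 160.6 147.8]
  grasp [ 0.36  0.16  2.13 -0.07  0.68  1.89]
  place -0.16 0 [596.4 -97.   44.2] [-0.16  0.52  2.49  3.14  0.75  1.57]
  place -0.16 100 [596.4 -97.  144.2] [-0.16  0.26  2.43  3.14  0.42  1.57]
  place -0.275 0 [596.  -99.   44.2] [-0.08  0.52  2.49  3.36  0.75  1.53]
  place -0.275 100 [596.  -99.  144.2] [-0.08  0.26  2.42  3.5   0.43  1.37]
15 0 [468.2 160.8  48.3]
  grasp [ 0.38  0.31  2.29 -0.24  0.3   2.07]
15 100 [468.2 160.8 148.3]
  grasp [ 0.38  0.14  2.19 -0.13  0.57  1.95]
  place -0.16 0 [595.1 -96.8  42.7] [-0.16  0.48  2.44  3.14  0.57  1.57]
  place -0.16 100 [595.1 -96.8 142.7] [-0.16  0.24  2.37  3.14  0.25  1.57]
  place -0.275 0 [594.7 -98.6  42.7] [-0.09  0.48  2.44  3.38  0.57  1.5 ]
  place -0.275 100 [594.7 -98.6 142.7] [-0.09  0.24  2.37  3.63  0.27  1.22]
```

```bash
cat >> kin.py <<'E'
def jrows(q1,n,q0=None):
    q0=r.sense()["qpos"] if q0 is None else q0
    Q=np.linspace(q0,q1,n+1); zs=[]
    for a,b in zip(Q[:-1],Q[1:]):
        (p,R),(P,S)=fk(a,KP),fk(b,KP); d=R.inv().apply(P-p); w=(R.inv()*S).as_rotvec()
        print(d.round(0),w.round(3),"|w|",np.linalg.norm(w).round(3),"at",P.round(0),"q%",(np.abs(b-a)/.125/[2.22,2.22,2.79,3.14,3.14,3.14]).max().round(2))
def best(P,R,qref): return min(ik(P,R,12),key=lambda q:np.abs(q-qref).max())
E
cat > p.py <<'E'
from kin import *
q=best(np.array([466,161,138]),tool(.1,10),[.36,.16,2.13,-.07,.68,1.89]); print(q.round(3)); jrows(q,8)
E
python3 p.py
```

```text
[ 0.363  0.178  2.143 -0.074  0.654  1.889]
[ 2.  5. 11.] [-0.037 -0.047  0.004] |w| 0.059 at [481.  76. 214.] q% 0.36
[-2.  1. 11.] [-0.027 -0.058  0.002] |w| 0.064 at [487.  74. 205.] q% 0.36
[-5. -3. 10.] [-0.016 -0.067 -0.001] |w| 0.069 at [489.  76. 194.] q% 0.36
[-7. -8.  9.] [-0.003 -0.075 -0.004] |w| 0.075 at [488.  83. 182.] q% 0.36
[ -8. -13.   8.] [ 0.012 -0.079 -0.007] |w| 0.081 at [485.  95. 170.] q% 0.36
[ -9. -18.   7.] [ 0.027 -0.082 -0.011] |w| 0.087 at [480. 112. 158.] q% 0.36
[ -8. -23.   6.] [ 0.043 -0.081 -0.015] |w| 0.093 at [473. 134. 147.] q% 0.36
[ -7. -28.   6.] [ 0.058 -0.078 -0.02 ] |w| 0.099 at [466. 161. 138.] q% 0.36
```

>>> arm_command(
  deltas=[
    {"hand": 85, "tx": 2, "ty": 5, "tz": 11, "wx": -0.037, "wy": -0.047, "wz": 0.004},
    {"hand": 85, "tx": -2, "ty": 1, "tz": 11, "wx": -0.027, "wy": -0.058, "wz": 0.002},
    {"hand": 85, "tx": -5, "ty": -3, "tz": 10, "wx": -0.016, "wy": -0.067, "wz": -0.001},
    {"hand": 85, "tx": -7, "ty": -8, "tz": 9, "wx": -0.003, "wy": -0.075, "wz": -0.004},
    {"hand": 85, "tx": -8, "ty": -13, "tz": 8, "wx": 0.012, "wy": -0.079, "wz": -0.007},
    {"hand": 85, "tx": -9, "ty": -18, "tz": 7, "wx": 0.027, "wy": -0.082, "wz": -0.011},
    {"hand": 85, "tx": -8, "ty": -23, "tz": 6, "wx": 0.043, "wy": -0.081, "wz": -0.015},
    {"hand": 85, "tx": -7, "ty": -28, "tz": 6, "wx": 0.058, "wy": -0.078, "wz": -0.02},
  ],
)

```text
clock: 3.7
eef_pos: [464.2, 161.5, 137.8]
tcp_rot: [-3.134, -0.169, 0.099]
contact_force: [0.2, -0.0, -0.7]
opening: 0.994
grasp_force: 0.0
```

Run:
```python
from h import *
rows([466,161,48],tool(.1,10),3)
for n in("top","side"): f=grab(n,"2"); print(n,proj(f,r.sense()["eef_pos"]).round(1))
```

```text
t 3.7 p [464.2 161.5 137.8] rpy [-3.134 -0.169  0.099] F [ 0.2 -0.  -0.7] open 0.994 grip 0.0 q [ 0.36  0.19  2.12 -0.06  0.67  1.87]
|d|/row 29.9 w/row [-0.002  0.002 -0.   ]
[-4.4  0.5 29.6]
[-4.5  0.4 29.6]
[-4.6  0.3 29.6]
top [[147.8 229.3]]
side [[210.9 139.4]]
```

Run:
```python
from h import *
panels([("top2",122,200),("side2",178,120)],"pics/p4.png",k=6,w=66,h=62,cols=2)
```

```text
(no output)
```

View pics/p4.png

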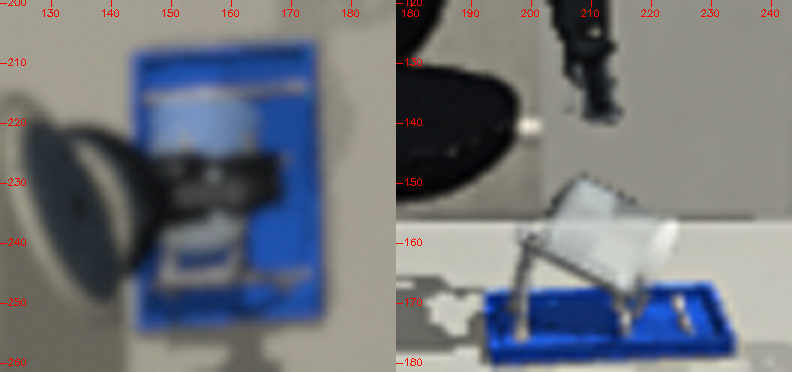

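>>> arm_command(
  deltas=[
    {"hand": 85, "tx": -4, "ty": 0, "tz": 30, "wx": 0, "wy": 0, "wz": 0},
    {"hand": 85, "tx": -5, "ty": 1, "tz": 30, "wx": 0, "wy": 0, "wz": 0},
    {"hand": 85, "tx": -4, "ty": 0, "tz": 20, "wx": 0, "wy": 0, "wz": 0},
    {"hand": 85, "tx": 0, "ty": 0, "tz": 9, "wx": 0, "wy": 0, "wz": 0},
    {"hand": 85, "tx": 0, "ty": 0, "tz": 0, "wx": 0, "wy": 0, "wz": 0},
  ],
)

```text
clock: 4.42
eef_pos: [467.4, 158.4, 48.1]
tcp_rot: [-3.14, -0.173, 0.097]
contact_force: [0.4, -0.6, 0.1]
opening: 0.997
grasp_force: 0.0
```

>>> arm_command(
  deltas=[
    {"hand": 40, "tx": 0, "ty": 0, "tz": 0, "wx": 0, "wy": 0, "wz": 0},
    {"hand": 40, "tx": 0, "ty": 0, "tz": 0, "wx": 0, "wy": 0, "wz": 0},
    {"hand": 40, "tx": 0, "ty": 0, "tz": 0, "wx": 0, "wy": 0, "wz": 0},
    {"hand": 40, "tx": 0, "ty": 0, "tz": 0, "wx": 0, "wy": 0, "wz": 0},
  ],
  squeeze=30,
)

```text
clock: 4.92
eef_pos: [469.6, 160.0, 50.0]
tcp_rot: [-3.138, -0.178, 0.096]
contact_force: [0.1, 7.0, 7.2]
opening: 0.616
grasp_force: 33.6
```

>>> arm_command(
  deltas=[
    {"hand": 40, "tx": 1, "ty": 0, "tz": -6, "wx": 0, "wy": 0, "wz": 0},
    {"hand": 40, "tx": 4, "ty": 0, "tz": -24, "wx": 0, "wy": 0, "wz": 0},
    {"hand": 40, "tx": 6, "ty": 0, "tz": -36, "wx": 0, "wy": 0, "wz": 0},
    {"hand": 40, "tx": 8, "ty": 0, "tz": -48, "wx": 0, "wy": 0, "wz": 0},
    {"hand": 40, "tx": 5, "ty": 0, "tz": -30, "wx": 0, "wy": 0, "wz": 0},
  ],
)

```text
clock: 5.55
eef_pos: [466.6, 158.3, 197.0]
tcp_rot: [-3.14, -0.175, 0.096]
contact_force: [-0.1, 0.2, -0.7]
opening: 0.618
grasp_force: 32.6
```

```bash
cat > p.py <<'E'
from kin import *
s=r.sense(); print(s["eef_pos"].round(1),s["tcp_rot"].round(3),s["contact_force"].round(1),s["opening"],s["grasp_force"])
for n in("top","side"): grab(n,"3")
R0=Ro.from_euler("xyz",s["tcp_rot"])
# above-peg pose: tool tilted 50, rolled by pi; G 44 above seat when placed -> 100 mm higher
R=tool(-.16,50)*Ro.from_euler("z",np.pi); T=np.array([579,-94.2,59+100])+23*R.apply([0,0,1])
q=best(T,R,[-.16,.26,2.43,3.14,.42,1.57]); print(q.round(3))
qm=np.array([.1,.05,2.2,1.5,.6,1.75]); print(fk(qm,KP)[0])
print("A");jrows(qm,12); print("B");jrows(q,12,qm)
E
python3 p.py
```

```text
[466.6 158.3 197. ] [-3.14  -0.175  0.096] [-0.1  0.2 -0.7] 0.6181118291805389 32.621926354478546
[-0.162  0.248  2.36   3.137  0.339  1.574]
[552.5714336  223.51218858 296.33123606]
A
[ -6. -16.   1.] [ 0.088 -0.016  0.102] |w| 0.136 at [461. 175. 196.] q% 0.33
[ -4. -16.   0.] [ 0.087 -0.012  0.104] |w| 0.136 at [457. 190. 197.] q% 0.33
[ -2. -15.  -1.] [ 0.086 -0.009  0.106] |w| 0.136 at [456. 205. 201.] q% 0.33
[ -0. -15.  -2.] [ 0.084 -0.005  0.108] |w| 0.137 at [458. 218. 207.] q% 0.33
[  2. -14.  -2.] [ 0.083 -0.001  0.109] |w| 0.137 at [463. 230. 215.] q% 0.33
[  4. -14.  -3.] [0.082 0.002 0.11 ] |w| 0.137 at [471. 239. 224.] q% 0.33
[  5. -15.  -4.] [0.081 0.005 0.111] |w| 0.138 at [481. 245. 235.] q% 0.33
[  7. -15.  -5.] [0.081 0.008 0.112] |w| 0.138 at [493. 248. 247.] q% 0.33
[  9. -15.  -5.] [0.08  0.011 0.112] |w| 0.138 at [507. 247. 260.] q% 0.33
[ 10. -16.  -6.] [0.08  0.014 0.113] |w| 0.139 at [522. 243. 272.] q% 0.33
[ 11. -17.  -6.] [0.079 0.016 0.113] |w| 0.139 at [537. 235. 285.] q% 0.33
[ 12. -18.  -7.] [0.079 0.018 0.113] |w| 0.139 at [553. 224. 296.] q% 0.33

[... 199 characters left out ...]
at [603. 164. 285.] q% 0.35
[ 26. -15.  -0.] [0.063 0.04  0.127] |w| 0.148 at [616. 137. 277.] q% 0.35
[ 27. -16.  -0.] [0.063 0.043 0.127] |w| 0.148 at [626. 109. 266.] q% 0.35
[ 28. -18.  -0.] [0.063 0.046 0.127] |w| 0.149 at [633.  79. 254.] q% 0.35
[ 29. -19.   0.] [0.063 0.048 0.127] |w| 0.15 at [636.  48. 239.] q% 0.35
[ 29. -20.   0.] [0.063 0.05  0.127] |w| 0.15 at [636.  17. 223.] q% 0.35
[ 29. -22.   1.] [0.063 0.051 0.127] |w| 0.151 at [631. -14. 205.] q% 0.35
[ 28. -23.   1.] [0.063 0.052 0.127] |w| 0.151 at [623. -44. 185.] q% 0.35
[ 27. -24.   2.] [0.063 0.052 0.127] |w| 0.151 at [611. -71. 165.] q% 0.35
[ 26. -25.   2.] [0.062 0.052 0.128] |w| 0.151 at [596. -97. 144.] q% 0.35
```

```bash
cat > p.py <<'E'
from kin import *
s=r.sense(); R0=Ro.from_euler("xyz",s["tcp_rot"])
R=tool(-.16,50)*Ro.from_euler("z",np.pi); T=np.array([579,-94.2,59+100])+23*R.apply([0,0,1])
q=best(T,R,[-.16,.26,2.43,3.14,.42,1.57]); q[0]+=.3
qm=np.array([.22,.05,2.2,1.5,.6,1.75]); q0=s["qpos"]
zb=R0.inv().apply([np.cos(.1)*.866,np.sin(.1)*.866,-.5]); print("zb tool",zb.round(3))
xs=np.cross(zb,[0,1,0]);xs/=np.linalg.norm(xs);ys=np.cross(zb,xs);t=np.linspace(0,6.28,13)
B=np.array([[0,0,-23]+zb*h+30*(np.cos(a)*xs+np.sin(a)*ys) for h in(-26,44) for a in t]+[[0,57,0],[0,-57,0]])
for A,C in((q0,qm),(qm,q)):
    jrows(C,12,A)
    for x in np.linspace(A,C,5):
        p,S=fk(x,KP); b=p+S.apply(B); print("   box",b.min(0).round(),b.max(0).round(),x.round(2))
E
python3 p.py
```

```text
zb tool [ 0.763 -0.002  0.647]
[ -7. -21.   1.] [ 0.09  -0.017  0.092] |w| 0.13 at [459. 180. 196.] q% 0.33
[ -6. -20.   0.] [ 0.088 -0.014  0.094] |w| 0.13 at [453. 200. 197.] q% 0.33
[ -4. -19.  -0.] [ 0.087 -0.011  0.096] |w| 0.13 at [450. 219. 201.] q% 0.33
[ -3. -19.  -1.] [ 0.085 -0.008  0.098] |w| 0.13 at [449. 237. 207.] q% 0.33
[ -2. -18.  -1.] [ 0.084 -0.006  0.1  ] |w| 0.13 at [452. 253. 215.] q% 0.33
[ -0. -18.  -2.] [ 0.082 -0.003  0.101] |w| 0.13 at [456. 267. 224.] q% 0.33
[  1. -17.  -2.] [ 0.081 -0.     0.103] |w| 0.131 at [463. 278. 235.] q% 0.33
[  2. -17.  -3.] [0.079 0.002 0.104] |w| 0.131 at [473. 287. 247.] q% 0.33
[  4. -17.  -3.] [0.078 0.005 0.105] |w| 0.131 at [483. 292. 260.] q% 0.33
[  5. -17.  -4.] [0.077 0.007 0.106] |w| 0.131 at [496. 294. 272.] q% 0.33
[  6. -17.  -4.] [0.076 0.009 0.107] |w| 0.131 at [509. 293. 285.] q% 0.33
[  7. -17.  -4.] [0.075 0.011 0.108] |w| 0.131 at [522. 289. 297.] q% 0.33
   box [427. 103. 173.] [517. 216. 260.] [ 0.35  0.1   2.06 -0.06  0.81  1.87]
   box [409. 165. 174.] [499. 273. 262.] [0.32 0.09 2.1  0.33 0.76 1.84]
  
[... 772 characters left out ...]
| 0.138 at [614. 168. 223.] q% 0.35
[ 25. -13.   2.] [0.051 0.047 0.119] |w| 0.138 at [615. 146. 205.] q% 0.35
[ 25. -14.   2.] [0.051 0.049 0.119] |w| 0.138 at [612. 125. 185.] q% 0.35
[ 26. -15.   3.] [0.051 0.05  0.119] |w| 0.139 at [607. 104. 165.] q% 0.35
[ 25. -16.   3.] [0.051 0.051 0.118] |w| 0.139 at [598.  84. 144.] q% 0.35
   box [472. 238. 256.] [564. 305. 349.] [0.22 0.05 2.2  1.5  0.6  1.75]
   box [515. 211. 243.] [611. 280. 335.] [0.2  0.1  2.24 1.91 0.54 1.71]
   box [549. 162. 212.] [641. 246. 301.] [0.18 0.15 2.28 2.32 0.47 1.66]
   box [562.  96. 167.] [640. 196. 249.] [0.16 0.2  2.32 2.73 0.41 1.62]
   box [551.  27. 115.] [611. 140. 185.] [0.14 0.25 2.36 3.14 0.34 1.57]
```

```bash
sed -i 's/q\[0\]+=.3/q[0]=0.0/; s/\[.22,.05,2.2,1.5,.6,1.75\]/[.0,.05,2.2,1.5,.6,1.75]/' p.py
cat >> p.py <<'E'
f=np.load("top0.npz")
for z in(150,250,350): print("bin",z,onz(f,(142,165),z).round(),onz(f,(158,150),z).round(), "spray",onz(f,(178,110),z).round())
E
python3 p.py
```

```text
zb tool [ 0.763 -0.002  0.647]
[ -5. -12.   1.] [ 0.087 -0.016  0.11 ] |w| 0.141 at [462. 171. 196.] q% 0.33
[ -2. -12.  -0.] [ 0.086 -0.011  0.112] |w| 0.142 at [460. 183. 197.] q% 0.33
[  0. -12.  -1.] [ 0.085 -0.006  0.114] |w| 0.142 at [461. 194. 201.] q% 0.33
[  3. -11.  -2.] [ 0.084 -0.002  0.115] |w| 0.143 at [466. 203. 207.] q% 0.33
[  5. -12.  -4.] [0.083 0.002 0.116] |w| 0.143 at [473. 211. 215.] q% 0.33
[  7. -12.  -5.] [0.082 0.006 0.117] |w| 0.143 at [483. 215. 224.] q% 0.33
[  9. -13.  -6.] [0.082 0.01  0.118] |w| 0.144 at [495. 217. 235.] q% 0.33
[ 11. -13.  -6.] [0.082 0.014 0.118] |w| 0.144 at [509. 215. 247.] q% 0.33
[ 13. -14.  -7.] [0.082 0.017 0.118] |w| 0.145 at [525. 209. 260.] q% 0.33
[ 14. -16.  -8.] [0.082 0.02  0.118] |w| 0.145 at [541. 199. 272.] q% 0.33
[ 16. -17.  -8.] [0.082 0.022 0.118] |w| 0.146 at [557. 185. 285.] q% 0.33
[ 17. -18.  -9.] [0.082 0.024 0.118] |w| 0.146 at [573. 168. 297.] q% 0.33
   box [427. 103. 173.] [517. 216. 260.] [ 0.35  0.1   2.06 -0.06  0.81  1.87]
   box [420. 141. 174.] [511. 247. 262.] [0.27 0.09 2.1  0.33 0.76 1.84]
   bo
[... 944 characters left out ...]
.   3.] [0.045 0.05  0.115] |w| 0.133 at [616.  15. 165.] q% 0.35
[ 25. -12.   3.] [0.045 0.051 0.114] |w| 0.133 at [604.   0. 144.] q% 0.35
   box [519. 114. 256.] [613. 190. 349.] [0.   0.05 2.2  1.5  0.6  1.75]
   box [553.  91. 243.] [647. 168. 335.] [0.   0.1  2.24 1.91 0.54 1.71]
   box [575.  52. 212.] [661. 141. 301.] [0.   0.15 2.28 2.32 0.47 1.66]
   box [577.  -6. 167.] [648. 100. 249.] [0.   0.2  2.32 2.73 0.41 1.62]
   box [556. -57. 115.] [617.  57. 185.] [0.   0.25 2.36 3.14 0.34 1.57]
bin 150 [656. 188. 150.] [702. 142. 150.] spray [829.  87. 150.]
bin 250 [633. 157. 250.] [676. 115. 250.] spray [791.  65. 250.]
bin 350 [611. 126. 350.] [649.  88. 350.] spray [754.  43. 350.]
```

Run:
```python
from h import *
T=np.load("top0.npz");S=np.load("side0.npz")
print(tri(T,(141,162),S,(255,100)), tri(T,(128,84),S,(314,98)), tri(T,(57,162),S,(252,92)))
```

```text
(array([627.92712146, 149.07781569, 285.60102995]), np.float64(10.609925016472832)) (array([851.06188144, 196.89861181, 285.87477834]), np.float64(0.4431998591694111)) (array([635.84873081, 375.30376719, 278.50962043]), np.float64(4.9092638642858395))
```

```bash
sed -i 's/\[.0,.05,2.2,1.5,.6,1.75\]/[-.2,.05,2.2,1.5,.6,1.75]/; /^f=/d; /^for z in/d' p.py; python3 p.py
```

```text
zb tool [ 0.763 -0.002  0.647]
[-3. -4.  2.] [ 0.084 -0.015  0.127] |w| 0.153 at [465. 163. 196.] q% 0.33
[ 1. -4. -0.] [ 0.083 -0.008  0.128] |w| 0.153 at [466. 168. 197.] q% 0.33
[ 4. -4. -2.] [ 0.083 -0.002  0.13 ] |w| 0.154 at [470. 171. 201.] q% 0.33
[ 8. -5. -4.] [0.082 0.004 0.131] |w| 0.155 at [478. 172. 207.] q% 0.33
[11. -6. -6.] [0.083 0.009 0.131] |w| 0.156 at [489. 171. 215.] q% 0.33
[14. -7. -7.] [0.083 0.015 0.132] |w| 0.156 at [502. 166. 224.] q% 0.33
[17. -8. -9.] [0.083 0.02  0.131] |w| 0.157 at [517. 158. 235.] q% 0.33
[ 19. -10. -10.] [0.084 0.024 0.131] |w| 0.158 at [533. 145. 247.] q% 0.33
[ 21. -12. -11.] [0.085 0.028 0.13 ] |w| 0.158 at [550. 128. 260.] q% 0.33
[ 23. -15. -12.] [0.086 0.031 0.13 ] |w| 0.159 at [566. 107. 272.] q% 0.33
[ 25. -17. -12.] [0.088 0.034 0.129] |w| 0.159 at [582.  81. 285.] q% 0.33
[ 26. -20. -13.] [0.089 0.036 0.128] |w| 0.16 at [595.  51. 297.] q% 0.33
   box [427. 103. 173.] [517. 216. 260.] [ 0.35  0.1   2.06 -0.06  0.81  1.87]
   box [428. 118. 174.] [520. 223. 262.] [0.22 0.09 2.1  0.33 0.76 1.84]
   box [456. 119. 194.] [548. 
[... 751 characters left out ...]
 [636.  22. 223.] q% 0.35
[19.  0.  5.] [0.031 0.042 0.107] |w| 0.119 at [632.  16. 205.] q% 0.35
[21. -0.  4.] [0.031 0.045 0.106] |w| 0.119 at [625.  10. 185.] q% 0.35
[23. -1.  4.] [0.032 0.048 0.105] |w| 0.12 at [616.   5. 165.] q% 0.35
[24. -2.  3.] [0.032 0.051 0.104] |w| 0.12 at [604.   0. 144.] q% 0.35
   box [539.  -3. 256.] [633.  78. 349.] [-0.2   0.05  2.2   1.5   0.6   1.75]
   box [567.  -1. 243.] [658.  81. 335.] [-0.15  0.1   2.24  1.91  0.54  1.71]
   box [581. -11. 212.] [664.  80. 301.] [-0.1   0.15  2.28  2.32  0.47  1.66]
   box [579. -38. 167.] [648.  70. 249.] [-0.05  0.2   2.32  2.73  0.41  1.62]
   box [556. -57. 115.] [617.  57. 185.] [0.   0.25 2.36 3.14 0.34 1.57]
```

Path is clear; execute phase A.

>>> arm_command(
  deltas=[
    {"hand": 40, "tx": -3, "ty": -4, "tz": 2, "wx": 0.084, "wy": -0.015, "wz": 0.127},
    {"hand": 40, "tx": 1, "ty": -4, "tz": 0, "wx": 0.083, "wy": -0.008, "wz": 0.128},
    {"hand": 40, "tx": 4, "ty": -4, "tz": -2, "wx": 0.083, "wy": -0.002, "wz": 0.13},
    {"hand": 40, "tx": 8, "ty": -5, "tz": -4, "wx": 0.082, "wy": 0.004, "wz": 0.131},
    {"hand": 40, "tx": 11, "ty": -6, "tz": -6, "wx": 0.083, "wy": 0.009, "wz": 0.131},
    {"hand": 40, "tx": 14, "ty": -7, "tz": -7, "wx": 0.083, "wy": 0.015, "wz": 0.132},
    {"hand": 40, "tx": 17, "ty": -8, "tz": -9, "wx": 0.083, "wy": 0.02, "wz": 0.131},
    {"hand": 40, "tx": 19, "ty": -10, "tz": -10, "wx": 0.084, "wy": 0.024, "wz": 0.131},
  ],
)

```text
clock: 6.65
eef_pos: [532.3, 141.9, 241.4]
tcp_rot: [-2.441, 0.174, -0.896]
contact_force: [0.6, 0.7, -0.8]
opening: 0.62
grasp_force: 32.6
```

>>> arm_command(
  deltas=[
    {"hand": 40, "tx": 21, "ty": -12, "tz": -11, "wx": 0.085, "wy": 0.028, "wz": 0.13},
    {"hand": 40, "tx": 23, "ty": -15, "tz": -12, "wx": 0.086, "wy": 0.031, "wz": 0.13},
    {"hand": 40, "tx": 25, "ty": -17, "tz": -12, "wx": 0.088, "wy": 0.034, "wz": 0.129},
    {"hand": 40, "tx": 26, "ty": -20, "tz": -13, "wx": 0.089, "wy": 0.036, "wz": 0.128},
  ],
)

```text
clock: 7.15
eef_pos: [594.0, 47.0, 290.9]
tcp_rot: [-2.239, 0.46, -1.371]
contact_force: [-0.0, -0.2, -0.8]
opening: 0.618
grasp_force: 32.6
```

```bash
cat > p2.py <<'E'
from kin import *
s=r.sense(); print(s["eef_pos"].round(1),s["qpos"].round(2))
R=tool(-.16,50)*Ro.from_euler("z",np.pi); T=np.array([579,-94.2,59+100])+23*R.apply([0,0,1])
q=best(T,R,[-.16,.26,2.43,3.14,.42,1.57]); q[0]=0
jrows(q,12)
E
python3 p2.py
```

```text
[594.   47.  290.9] [-0.28  0.07  2.25  1.54  0.65  1.64]
[-1. -8. 10.] [0.046 0.002 0.106] |w| 0.116 at [607.  50. 291.] q% 0.34
[ 2. -6. 10.] [0.042 0.007 0.108] |w| 0.116 at [618.  51. 288.] q% 0.34
[ 4. -4.  9.] [0.039 0.012 0.109] |w| 0.116 at [627.  49. 284.] q% 0.34
[ 7. -2.  8.] [0.036 0.017 0.109] |w| 0.117 at [635.  46. 277.] q% 0.34
[ 9. -1.  7.] [0.034 0.023 0.109] |w| 0.117 at [640.  41. 267.] q% 0.34
[12.  0.  6.] [0.033 0.028 0.109] |w| 0.117 at [643.  35. 255.] q% 0.34
[15.  1.  6.] [0.032 0.032 0.109] |w| 0.118 at [643.  29. 241.] q% 0.34
[17.  1.  5.] [0.031 0.037 0.108] |w| 0.118 at [641.  23. 224.] q% 0.34
[20.  1.  4.] [0.031 0.04  0.107] |w| 0.118 at [635.  16. 206.] q% 0.34
[22.  0.  3.] [0.031 0.044 0.105] |w| 0.118 at [628.  10. 186.] q% 0.34
[24. -1.  3.] [0.032 0.047 0.104] |w| 0.119 at [617.   5. 166.] q% 0.34
[25. -2.  2.] [0.034 0.049 0.103] |w| 0.119 at [604.   1. 144.] q% 0.34
```

>>> arm_command(
  deltas=[
    {"hand": 40, "tx": -1, "ty": -8, "tz": 10, "wx": 0.046, "wy": 0.002, "wz": 0.106},
    {"hand": 40, "tx": 2, "ty": -6, "tz": 10, "wx": 0.042, "wy": 0.007, "wz": 0.108},
    {"hand": 40, "tx": 4, "ty": -4, "tz": 9, "wx": 0.039, "wy": 0.012, "wz": 0.109},
    {"hand": 40, "tx": 7, "ty": -2, "tz": 8, "wx": 0.036, "wy": 0.017, "wz": 0.109},
    {"hand": 40, "tx": 9, "ty": -1, "tz": 7, "wx": 0.034, "wy": 0.023, "wz": 0.109},
    {"hand": 40, "tx": 12, "ty": 0, "tz": 6, "wx": 0.033, "wy": 0.028, "wz": 0.109},
    {"hand": 40, "tx": 15, "ty": 1, "tz": 6, "wx": 0.032, "wy": 0.032, "wz": 0.109},
    {"hand": 40, "tx": 17, "ty": 1, "tz": 5, "wx": 0.031, "wy": 0.037, "wz": 0.108},
  ],
)

```text
clock: 8.15
eef_pos: [640.3, 23.6, 224.6]
tcp_rot: [-2.67, 0.951, -2.392]
contact_force: [0.4, -0.4, -0.9]
opening: 0.619
grasp_force: 32.6
```

>>> arm_command(
  deltas=[
    {"hand": 40, "tx": 20, "ty": 1, "tz": 4, "wx": 0.031, "wy": 0.04, "wz": 0.107},
    {"hand": 40, "tx": 22, "ty": 0, "tz": 3, "wx": 0.031, "wy": 0.044, "wz": 0.105},
    {"hand": 40, "tx": 24, "ty": -1, "tz": 3, "wx": 0.032, "wy": 0.047, "wz": 0.104},
    {"hand": 40, "tx": 25, "ty": -2, "tz": 2, "wx": 0.034, "wy": 0.049, "wz": 0.103},
    {"hand": 40, "tx": 0, "ty": 0, "tz": 0, "wx": 0, "wy": 0, "wz": 0},
  ],
)

```text
clock: 8.78
eef_pos: [602.5, 1.2, 144.3]
tcp_rot: [-3.137, 0.869, -3.129]
contact_force: [0.6, 0.3, -0.2]
opening: 0.619
grasp_force: 32.6
```

```bash
cat > p3.py <<'E'
from kin import *
s=r.sense(); R0=Ro.from_euler("xyz",s["tcp_rot"]); zb=np.array([.763,-.002,.647])
print("beaker z world",R0.apply(zb).round(3),"G",(s["eef_pos"]+R0.apply([0,0,-23])).round(1),s["qpos"].round(2))
R=tool(-.16,50)*Ro.from_euler("z",np.pi); T=np.array([579,-94.2,59+60])+23*R.apply([0,0,1])
rows(T,R,6)
for n in("top","side"): f=grab(n,"4")
panels([("top4",205,160),("side4",215,120)],"pics/p5.png",k=6,w=66,h=90,cols=2)
E
python3 p3.py
```

```text
beaker z world [ 0.001 -0.005 -1.   ] G [584.9   1.1 159.2] [-0.01  0.31  2.37  3.12  0.41  1.58]
t 8.78 p [602.5   1.2 144.3] rpy [-3.137  0.869 -3.129] F [ 0.6  0.3 -0.2] open 0.619 grip 32.6 q [-0.01  0.31  2.37  3.12  0.41  1.58]
|d|/row 17.7 w/row [ 0.021 -0.001  0.019]
[  5.9 -16.3   3.5]
[  5.6 -16.4   3.8]
[  5.3 -16.4   4.2]
[  5.  -16.4   4.5]
[  4.7 -16.4   4.8]
[  4.4 -16.4   5.2]
```

View pics/p5.png

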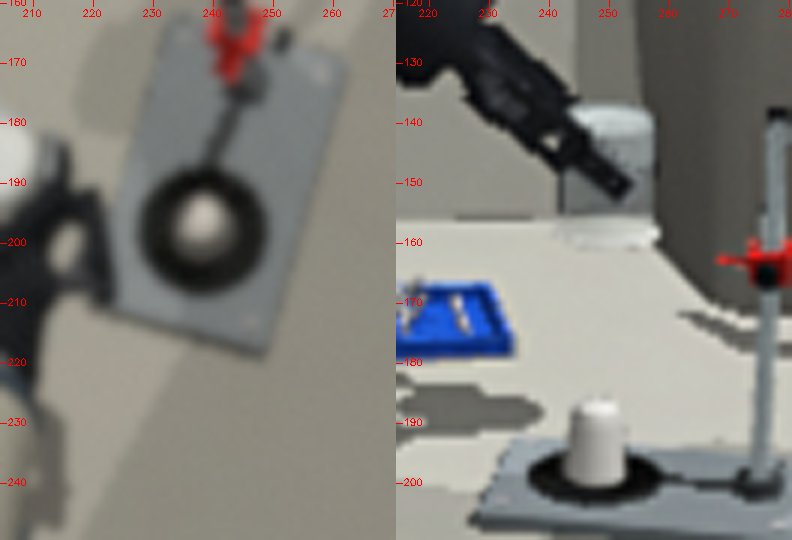

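>>> arm_command(
  deltas=[
    {"hand": 40, "tx": 6, "ty": -16, "tz": 4, "wx": 0.021, "wy": 0, "wz": 0.019},
    {"hand": 40, "tx": 6, "ty": -16, "tz": 4, "wx": 0.021, "wy": 0, "wz": 0.019},
    {"hand": 40, "tx": 5, "ty": -16, "tz": 4, "wx": 0.021, "wy": 0, "wz": 0.019},
    {"hand": 40, "tx": 5, "ty": -16, "tz": 4, "wx": 0.021, "wy": 0, "wz": 0.019},
    {"hand": 40, "tx": 5, "ty": -17, "tz": 5, "wx": 0.021, "wy": 0, "wz": 0.019},
    {"hand": 40, "tx": 4, "ty": -17, "tz": 5, "wx": 0.021, "wy": 0, "wz": 0.019},
    {"hand": 40, "tx": 0, "ty": 0, "tz": 0, "wx": 0, "wy": 0, "wz": 0},
  ],
)

```text
clock: 9.75
eef_pos: [597.8, -98.2, 105.3]
tcp_rot: [3.136, 0.872, 2.973]
contact_force: [0.2, 0.2, -0.0]
opening: 0.619
grasp_force: 32.6
```

```bash
cat > p4.py <<'E'
from kin import *
s=r.sense(); R0=Ro.from_euler("xyz",s["tcp_rot"]); zb=np.array([.763,-.002,.647])
z=R0.apply(zb); G=s["eef_pos"]+R0.apply([0,0,-23])
print("bz",z.round(3),"G",G.round(1),"rim",(G+44*z).round(1),"base",(G-26*z).round(1),s["qpos"].round(2),s["contact_force"].round(1))
R=tool(-.16,50)*Ro.from_euler("z",np.pi); T=np.array([579,-94.2,59+60])+23*R.apply([0,0,1])
rows(T,R,1)
for n in("top","side"):
    f=grab(n,"5"); print(n,"rim",proj(f,G+44*z).round(1),"base",proj(f,G-26*z).round(1),"pegtop",proj(f,[579,-94.2,59]).round(1),"G",proj(f,G).round(1))
panels([("top5",205,160),("side5",215,120)],"pics/p6.png",k=6,w=66,h=90,cols=2)
E
python3 p4.py
```

```text
bz [ 0.005  0.001 -1.   ] G [580.4 -95.4 120.1] rim [580.6 -95.4  76.1] base [580.2 -95.4 146.1] [-0.17  0.43  2.38  3.13  0.53  1.58] [ 0.2  0.2 -0. ]
t 9.75 p [597.8 -98.2 105.3] rpy [3.136 0.872 2.973] F [ 0.2  0.2 -0. ] open 0.619 grip 32.6 q [-0.17  0.43  2.38  3.13  0.53  1.58]
|d|/row 2.1 w/row [-0.001 -0.    -0.005]
[ 1.8  1.  -0.5]
top rim [[237.7 194.3]] base [[236.3 190.9]] pegtop [[237.6 195.6]] G [[236.9 192.2]]
side rim [[249.2 180. ]] base [[249.7 158.8]] pegtop [[248.6 184.9]] G [[249.5 166.8]]
```

View pics/p6.png

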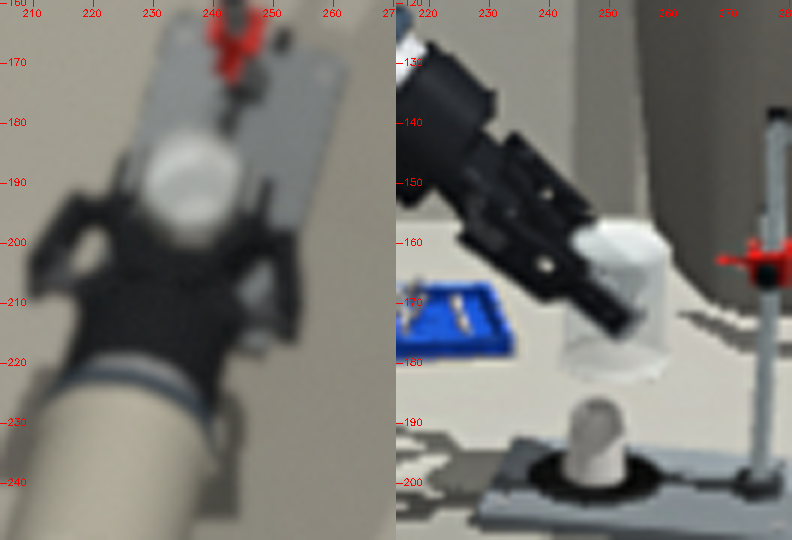

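```bash
cat > p5.py <<'E'
from kin import *
T=np.load("top5.npz");S=np.load("side5.npz");T0=np.load("top0.npz");S0=np.load("side0.npz")
np.set_printoptions(linewidth=220)
g=lambda f:f["image"].astype(int).mean(2).round().astype(int)
print("side diff rows"); D=g(S)-g(S0)
for v in(160,164,168,172,176,179,181): print(v,"u238..264",g(S)[v,238:265])
print("top rows")
for v in(186,189,192,195): print(v,"u224..250",g(T)[v,224:251])
print("top col u=236-238, v178..202",g(T)[178:203,236],g(T)[178:203,238])
E
python3 p5.py
```

```text
side diff rows
160 u238..264 [ 29  33  31  27  29  48 119 197 213 212 210 208 211 224 229 229 228 228 228 228 232 210 113  56  58  62  63]
164 u238..264 [ 55 133 165  59  20  23  25  20  39  90 129 134 148 151 151 152 154 160 170 172 173 181 185 118  60  55  61]
168 u238..264 [ 20  15  15  17  14  14  14  18  20  21  30  53  85 122 131 138 137 151 168 174 173 178 196 197 200 201 179]
172 u238..264 [197 198 198 199 192 174 175 150  89  41  18  22  31  26  19  39  76 102 128 173 175 183 194 179 133 121  99]
176 u238..264 [195 195 195 196 190 171 172 157 150 156 160 157 131 103 117 140 165 171 172 169 172 182 195 196 195 196 197]
179 u238..264 [194 194 195 191 179 173 171 169 170 169 172 175 180 184 187 190 192 194 197 197 198 198 200 197 195 195 196]
181 u238..264 [194 194 195 191 185 185 179 183 184 183 181 183 183 185 188 192 197 204 210 217 216 204 196 196 196 196 196]
top rows
186 u224..250 [123 101 106 120 120 128 153 174 185 192 194 196 196 192 185 181 179 180 175 165 147 130 120 121 121 122 122]
189 u224..250 [ 87  90 111 115 121 150 175 185 183 177 172 168 168 167 168 168 168 170 171 166 146 123 114 117 109 101 108]
192 u224..250 [ 46  53  61  72 103 134 155 164 166 166 165 167 170 172 172 170 168 166 160 144 119 106 112 103  72  65  93]
195 u224..250 [ 34  38  47  61  67  80 102 123 142 155 169 177 180 181 180 175 165 150 125  98  71  64  67  58  49  71 103]
top col u=236-238, v178..202 [136 137 142 151 164 177 187 196 196 187 174 168 166 167 170 176 181 180 168 144 123 106  88  60  39] [133 132 133 143 157 173 183 188 185 179 173 168 167 167 172 180 183 180 166 138 117 105  89  62  42]
```

Run:
```python
from h import *
R=Ro.from_euler("xyz",r.sense()["tcp_rot"])
for d in((-7,2,0),(0,0,-20),(0,0,-10),(1,0,0),(0,1,0)): print(d,R.inv().apply(d).round(2))
```

```text
(-7, 2, 0) [ 4.65  0.84 -5.54]
(0, 0, -20) [15.33 -0.07 12.85]
(0, 0, -10) [ 7.66 -0.03  6.42]
(1, 0, 0) [-0.63  0.16  0.76]
(0, 1, 0) [ 0.11  0.99 -0.12]
```

>>> arm_command(
  deltas=[
    {"hand": 40, "tx": 4.6, "ty": 0.8, "tz": -5.5, "wx": 0, "wy": 0, "wz": 0},
    {"hand": 40, "tx": 9, "ty": 0, "tz": 7.7, "wx": 0, "wy": 0, "wz": 0},
    {"hand": 40, "tx": 0, "ty": 0, "tz": 0, "wx": 0, "wy": 0, "wz": 0},
  ],
)

```text
clock: 10.22
eef_pos: [590.7, -94.7, 93.1]
tcp_rot: [3.136, 0.872, 2.976]
contact_force: [0.3, -0.6, -0.9]
opening: 0.623
grasp_force: 32.6
```

```bash
sed -i 's/,"5")/,"6")/; s/top5/top6/; s/side5/side6/; /^panels/d' p4.py; python3 p4.py; sed -i 's/top5/top6/;s/side5/side6/' p5.py; sed -i 's/for v in(160,164,168,172,176,179,181)/for v in(163,165,168,174,178,180,183,186,190,194,197)/' p5.py; python3 p5.py
```

```text
bz [ 0.004  0.001 -1.   ] G [573.3 -91.9 107.9] rim [573.5 -91.9  63.8] base [573.2 -91.9 133.9] [-0.16  0.46  2.39  3.13  0.58  1.58] [ 0.3 -0.6 -0.9]
t 10.22 p [590.7 -94.7  93.1] rpy [3.136 0.872 2.976] F [ 0.3 -0.6 -0.9] open 0.623 grip 32.6 q [-0.16  0.46  2.39  3.13  0.58  1.58]
|d|/row 12.7 w/row [ 0.001 -0.001 -0.004]
[-12.4  -1.3  -2.6]
top rim [[236.8 197.1]] base [[235.4 193.9]] pegtop [[237.6 195.6]] G [[235.9 195.1]]
side rim [[246.8 183.2]] base [[247.2 162.3]] pegtop [[248.6 184.9]] G [[247.  170.2]]
side diff rows
163 u238..264 [ 25  29  38  80 160 209 213 213 212 214 225 228 229 229 228 229 231 233 230 211 198 181 120  66  55  59  63]
165 u238..264 [ 33  31  26  31  81 153 187 195 194 193 193 197 210 221 225 220 216 213 208 198 187 195 199 180 105  55  56]
168 u238..264 [ 80  24  20  25  25  19  47  91 104 118 131 133 135 135 136 145 163 172 175 187 196 196 195 196 199 201 178]
174 u238..264 [156 201 186 136  79  29  16  17  18  18  23  39  73 110 141 151 166 173 178 190 194 194 194 196 198 198 180]
178 u238..264 [194 192 183 172 175 175 172 163 127  61  25  35  74 1
[... 837 characters left out ...]
29 131 138 147 155 162 169 171 171 171 168 160 152 136 122 119 121 121 122 122 122 122 122 122]
189 u224..250 [104 104 122 125 131 150 168 177 176 175 170 169 168 167 168 168 165 160 148 126 102 101 113 120 123 122 122]
192 u224..250 [ 87 110 114 115 137 159 168 168 168 167 167 169 169 172 173 172 171 167 159 136 110 104 112 104  97 106 115]
195 u224..250 [ 52  63  67  89 120 147 160 166 166 170 177 182 184 186 186 186 182 173 154 124 107 110  99  70  58  81 107]
top col u=236-238, v178..202 [135 134 132 131 128 132 145 159 171 174 171 168 167 168 169 177 183 184 187 184 180 163 135 108  85] [131 125 122 120 116 118 130 147 160 167 169 168 168 168 173 179 185 186 186 184 175 155 126  99  81]
```

>>> arm_command(
  deltas=[
    {"hand": 40, "tx": 9, "ty": -1.5, "tz": 7.9, "wx": 0, "wy": 0, "wz": 0},
    {"hand": 40, "tx": 9.2, "ty": 0, "tz": 7.7, "wx": 0, "wy": 0, "wz": 0},
    {"hand": 40, "tx": 7.7, "ty": 0, "tz": 6.4, "wx": 0, "wy": 0, "wz": 0},
    {"hand": 40, "tx": 0, "ty": 0, "tz": 0, "wx": 0, "wy": 0, "wz": 0},
  ],
)

```text
clock: 10.82
eef_pos: [590.6, -96.4, 58.6]
tcp_rot: [3.136, 0.871, 2.975]
contact_force: [0.2, -0.8, -0.8]
opening: 0.618
grasp_force: 32.6
```

```bash
sed -i 's/,"6")/,"7")/' p4.py; python3 p4.py; sed -i 's/top6/top7/;s/side6/side7/' p5.py; sed -i 's/^for v in(163.*):/for v in(176,180,184,188,192,194,195,196,197,198,200):/' p5.py; python3 p5.py
```

```text
bz [ 0.004  0.001 -1.   ] G [573.2 -93.7  73.5] rim [573.4 -93.6  29.4] base [573.1 -93.7  99.5] [-0.17  0.56  2.39  3.13  0.68  1.58] [ 0.2 -0.8 -0.8]
t 10.82 p [590.6 -96.4  58.6] rpy [3.136 0.871 2.975] F [ 0.2 -0.8 -0.8] open 0.618 grip 32.6 q [-0.17  0.56  2.39  3.13  0.68  1.58]
|d|/row 45.9 w/row [ 0.001 -0.002 -0.004]
[-38.6   0.5 -24.9]
top rim [[238.  198.6]] base [[236.7 195.6]] pegtop [[237.6 195.6]] G [[237.2 196.7]]
side rim [[246.6 193.4]] base [[247.  172.9]] pegtop [[248.6 184.9]] G [[246.8 180.6]]
side diff rows
176 u238..264 [ 31  30  25  26  61 129 183 190 190 189 187 187 196 210 219 218 212 205 200 203 193 192 193 193 193 193 194]
180 u238..264 [ 25  18  19  20  22  36  73 113 141 146 131 130 132 135 136 144 159 171 175 190 195 194 194 194 194 195 194]
184 u238..264 [109 121 127  81  40  16  16  18  17  21  38  66 105 139 152 173 171 171 175 190 195 195 195 193 194 194 195]
188 u238..264 [195 191 179 173 176 170 142 100  64  27  16  32  70 102 125 161 173 170 178 193 194 194 193 192 193 193 192]
192 u238..264 [180 179 164 164 166 144 116 121 128 135 141 142 144 1
[... 837 characters left out ...]
25 128 129 129 130 129 127 127 129 130 129 121 107  95  90 101 109 114 116 116 116 116 115 115]
189 u224..250 [140 128 120 123 124 120 125 137 145 148 152 155 157 156 156 156 153 146 134 116  96  92 103 109 114 115 116]
192 u224..250 [113  81  85 108 114 115 129 145 154 155 157 159 162 164 165 164 163 162 159 148 123  90  78  95 106 111 113]
195 u224..250 [ 70  63  82  89  86 108 136 150 155 159 167 173 176 177 178 178 175 171 165 151 127 104 104 103  80  71  91]
top col u=236-238, v178..202 [129 129 128 127 122 118 116 119 130 144 152 157 158 159 162 166 173 176 178 177 176 173 162 140 108] [129 129 129 123 114 106 103 108 121 138 150 156 159 161 165 172 177 178 177 179 177 173 161 139 109]
```

>>> arm_command(
  deltas=[
    {"hand": 40, "tx": 3.8, "ty": -0.3, "tz": 3.2, "wx": 0, "wy": 0, "wz": 0},
    {"hand": 40, "tx": 3.8, "ty": 0, "tz": 3.2, "wx": 0, "wy": 0, "wz": 0},
    {"hand": 40, "tx": 0, "ty": 0, "tz": 0, "wx": 0, "wy": 0, "wz": 0},
  ],
)

```text
clock: 11.3
eef_pos: [591.1, -96.8, 49.9]
tcp_rot: [3.136, 0.873, 2.975]
contact_force: [-0.3, 0.3, -1.0]
opening: 0.623
grasp_force: 32.6
```

>>> arm_command(
  deltas=[
    {"hand": 40, "tx": 0.8, "ty": 0, "tz": 0.6, "wx": 0, "wy": 0, "wz": 0},
    {"hand": 40, "tx": 0.8, "ty": 0, "tz": 0.6, "wx": 0, "wy": 0, "wz": 0},
    {"hand": 40, "tx": 0.8, "ty": 0, "tz": 0.6, "wx": 0, "wy": 0, "wz": 0},
    {"hand": 40, "tx": 0, "ty": 0, "tz": 0, "wx": 0, "wy": 0, "wz": 0},
  ],
)

```text
clock: 11.8
eef_pos: [591.1, -96.7, 47.3]
tcp_rot: [3.136, 0.873, 2.975]
contact_force: [0.0, 0.2, -0.4]
opening: 0.622
grasp_force: 32.6
```

>>> arm_command(
  deltas=[
    {"hand": 40, "tx": 0.8, "ty": 0, "tz": 0.6, "wx": 0, "wy": 0, "wz": 0},
    {"hand": 40, "tx": 0.8, "ty": 0, "tz": 0.6, "wx": 0, "wy": 0, "wz": 0},
    {"hand": 40, "tx": 0.8, "ty": 0, "tz": 0.6, "wx": 0, "wy": 0, "wz": 0},
    {"hand": 40, "tx": 0, "ty": 0, "tz": 0, "wx": 0, "wy": 0, "wz": 0},
  ],
)

```text
clock: 12.3
eef_pos: [590.9, -96.7, 44.2]
tcp_rot: [3.136, 0.873, 2.975]
contact_force: [-0.3, -0.6, -1.2]
opening: 0.621
grasp_force: 32.6
```

```bash
sed -i 's/,"7")/,"8")/' p4.py; python3 p4.py; sed -i 's/top7/top8/;s/side7/side8/' p5.py; sed -i 's/^for v in(176.*):/for v in(178,180,192,194,198,199,200,201,202,203,204):/' p5.py; python3 p5.py|head -12
```

```text
bz [ 0.006  0.001 -1.   ] G [573.4 -93.9  58.9] rim [573.7 -93.9  14.9] base [573.3 -93.9  84.9] [-0.17  0.6   2.39  3.13  0.73  1.58] [-0.3 -0.6 -1.2]
t 12.3 p [590.9 -96.7  44.2] rpy [3.136 0.873 2.975] F [-0.3 -0.6 -1.2] open 0.621 grip 32.6 q [-0.17  0.6   2.39  3.13  0.73  1.58]
|d|/row 60.3 w/row [ 0.001  0.001 -0.004]
[-49.6   0.8 -34.3]
top rim [[238.3 199.1]] base [[237.  196.2]] pegtop [[237.6 195.6]] G [[237.5 197.3]]
side rim [[246.6 197.6]] base [[246.9 177.2]] pegtop [[248.6 184.9]] G [[246.8 184.9]]
side diff rows
178 u238..264 [ 20  26  49 106 175 210 214 210 206 209 218 227 227 227 227 227 231 231 219 196 192 193 193 193 192 192 192]
180 u238..264 [ 30  22  26  61 131 185 193 194 195 195 195 196 206 219 222 218 214 209 202 200 194 193 193 193 194 193 193]
192 u238..264 [182 189 172 175 173 149 103  67  36  16  14  18  42  79 118 152 173 172 177 189 195 194 193 194 195 194 195]
194 u238..264 [ 78  85 103 130 115 110 119 127 124  93  63  81 114 134 145 148 157 161 170 176 178 182 182 181 184 187 188]
198 u238..264 [  9  33  64  68  77 108 125 125 128 132 137 140 142 144 140 114  90  97 106  82  36  85 124 124 135 161 162]
199 u238..264 [  9  20  44  63  78 108 129 133 134 138 143 145 146 147 136 116 109 109  84  40  10  33  57  57  88 143 146]
200 u238..264 [ 13   9  16  32  51  72  97 126 144 155 162 161 154 147 117  93  98  95  37  10  26  63  80  78  77  82  76]
201 u238..264 [ 28  12   8   8  10  19  39  63  82  98 109 107  98  92  66  39  21  22  19  26  68 125 141 139 137 137 122]
202 u238..264 [ 51  32  25  19  12  11  10  12  14  18  20  19  16  18  22  21  25  36  44  74 107 140 141 139 140 140 140]
203 u238..264 [ 82  83  82  75  66  61  51  42  27  34  35  34  34  37  53  66  76  94 107 139 139 140 138 137 137 136 138]
204 u238..264 [141 142 142 142 141 134 116 103  79  91  93  93  92 100 122 140 141 139 139 139 137 136 137 137 137 137 135]
```

>>> arm_command(
  deltas=[
    {"hand": 40, "tx": 0.8, "ty": 0, "tz": 0.6, "wx": 0, "wy": 0, "wz": 0},
    {"hand": 40, "tx": 0.8, "ty": 0, "tz": 0.6, "wx": 0, "wy": 0, "wz": 0},
    {"hand": 40, "tx": 0, "ty": 0, "tz": 0, "wx": 0, "wy": 0, "wz": 0},
  ],
)

```text
clock: 12.78
eef_pos: [590.8, -96.7, 42.2]
tcp_rot: [3.136, 0.873, 2.975]
contact_force: [-0.7, 0.2, -0.8]
opening: 0.619
grasp_force: 32.6
```

>>> arm_command(
  deltas=[
    {"hand": 40, "tx": 0.8, "ty": 0, "tz": 0.6, "wx": 0, "wy": 0, "wz": 0},
    {"hand": 40, "tx": 0, "ty": 0, "tz": 0, "wx": 0, "wy": 0, "wz": 0},
    {"hand": 40, "tx": 0, "ty": 0, "tz": 0, "wx": 0, "wy": 0, "wz": 0},
  ],
)

```text
clock: 13.15
eef_pos: [591.0, -96.7, 41.7]
tcp_rot: [3.136, 0.874, 2.975]
contact_force: [-1.3, 0.3, 4.1]
opening: 0.621
grasp_force: 32.7
```

>>> arm_command(
  deltas=[
    {"hand": 40, "tx": 0.6, "ty": 0, "tz": 0.5, "wx": 0, "wy": 0, "wz": 0},
    {"hand": 40, "tx": 0, "ty": 0, "tz": 0, "wx": 0, "wy": 0, "wz": 0},
  ],
)

```text
clock: 13.4
eef_pos: [591.2, -96.6, 41.4]
tcp_rot: [3.136, 0.876, 2.976]
contact_force: [-3.1, 1.2, 9.9]
opening: 0.617
grasp_force: 31.8
```

>>> arm_command(
  deltas=[
    {"hand": 60, "tx": 0, "ty": 0, "tz": 0, "wx": 0, "wy": 0, "wz": 0},
    {"hand": 70, "tx": 0, "ty": 0, "tz": 0, "wx": 0, "wy": 0, "wz": 0},
    {"hand": 85, "tx": 0, "ty": 0, "tz": 0, "wx": 0, "wy": 0, "wz": 0},
    {"hand": 85, "tx": 0, "ty": 0, "tz": 0, "wx": 0, "wy": 0, "wz": 0},
    {"hand": 85, "tx": 0, "ty": 0, "tz": 0, "wx": 0, "wy": 0, "wz": 0},
  ],
)

```text
clock: 14.02
eef_pos: [590.7, -96.7, 40.4]
tcp_rot: [3.136, 0.873, 2.975]
contact_force: [-0.2, -0.0, -0.6]
opening: 0.993
grasp_force: 0.0
```

```bash
sed -i 's/,"8")/,"9")/' p4.py; python3 p4.py|head -2; sed -i 's/top8/top9/;s/side8/side9/' p5.py; python3 p5.py|head -12
```

```text
bz [ 0.006  0.001 -1.   ] G [573.3 -93.9  55.2] rim [573.6 -93.9  11.2] base [573.2 -93.9  81.2] [-0.17  0.61  2.39  3.13  0.74  1.58] [-0.2 -0.  -0.6]
t 14.03 p [590.7 -96.7  40.4] rpy [3.136 0.873 2.975] F [-0.2 -0.  -0.6] open 0.993 grip 0.0 q [-0.17  0.61  2.39  3.13  0.74  1.58]
side diff rows
178 u238..264 [ 67 121 100  83 154 194 211 206 204 203 206 218 228 230 231 232 234 228 203 190 192 194 193 193 192 192 192]
180 u238..264 [ 65 136 177 169 188 193 200 202 204 203 201 200 200 209 219 220 216 215 212 201 193 194 194 193 193 193 193]
192 u238..264 [179 174 137  71  28  16  20  25  15  20  47  81 104 133 150 166 172 173 182 194 194 194 193 194 194 194 194]
194 u238..264 [146 148 155 158 127  73  36  21  30  68 102 115 134 147 144 147 155 158 164 171 174 182 181 182 184 188 188]
198 u238..264 [  9  37  67  62  71 104 123 126 131 138 141 143 145 146 140 112  86  89  83  43  39 104 148 148 150 161 162]
199 u238..264 [  8  32  64  69  73  94 120 128 136 140 143 145 148 146 134 106  90 103  98  53  12  35  60  60  90 142 146]
200 u238..264 [ 16  18  41  61  70  83 102 122 134 139 142 143 142 139 121 108 103  96  78  28  25  62  79  76  76  81  75]
201 u238..264 [ 60  26  21  27  50  67  70  78  89  99 104 103  94  92  92  90  80  45  25  26  68 123 142 139 139 137 122]
202 u238..264 [127  74  58  27  23  23  30  45  54  56  61  62  55  43  38  29  29  35  43  72 106 140 141 140 139 140 139]
203 u238..264 [131 128 111  50  32  35  49  44  29  36  37  36  35  37  51  64  73  92 107 138 140 140 137 137 137 138 138]
204 u238..264 [ 60  61  67  82  82  92 113 103  78  90  91  91  91  98 121 140 140 139 138 139 137 137 137 136 137 137 135]
```

>>> arm_command(
  deltas=[
    {"hand": 85, "tx": 0, "ty": 0, "tz": -12, "wx": 0, "wy": 0, "wz": 0},
    {"hand": 85, "tx": 0, "ty": 0, "tz": -24, "wx": 0, "wy": 0, "wz": 0},
    {"hand": 85, "tx": 0, "ty": 0, "tz": -34, "wx": 0, "wy": 0, "wz": 0},
    {"hand": 85, "tx": -15, "ty": 0, "tz": -20, "wx": 0, "wy": 0, "wz": 0},
    {"hand": 85, "tx": -30, "ty": 0, "tz": -15, "wx": 0, "wy": 0, "wz": 0},
    {"hand": 85, "tx": 0, "ty": 0, "tz": 0, "wx": 0, "wy": 0, "wz": 0},
  ],
)

```text
clock: 14.88
eef_pos: [540.8, -88.9, 145.9]
tcp_rot: [3.136, 0.88, 2.975]
contact_force: [0.8, -0.3, -0.1]
opening: 0.994
grasp_force: 0.0
```

```bash
cat > p6.py <<'E'
from kin import *
s=r.sense(); print(s["eef_pos"].round(1),s["tcp_rot"].round(3),s["contact_force"].round(1),s["qpos"].round(3))
for n in("top","side"): grab(n,"10")
f=np.load("top0.npz"); k=8; a=cv2.resize(f["image"][178:252,282:344],None,fx=k,fy=k,interpolation=cv2.INTER_CUBIC)
m=(a.max(2)<70).astype(np.uint8); n,l,st,c=cv2.connectedComponentsWithStats(m); i=1+np.argmax(st[1:,4])
pts=np.argwhere(l==i)[:,::-1]; pts=(pts+.5)/k-.5+[282,178]
low=pts[pts[:,1]>212]; box=cv2.minAreaRect(low.astype(np.float32)); print("rect",box, cv2.boxPoints(box).round(1).tolist())
for v in range(206,238,4):
    u=low[np.abs(low[:,1]-v)<.3][:,0] if v>212 else pts[np.abs(pts[:,1]-v)<.3][:,0]
    print(v,u.min().round(1),u.max().round(1))
w=onz(f,(307.5,196.4),50);print("lens",w, "end",onz(f,(319.1,239.5),6))
panels([("side10",222,150),("top10",212,165)],"pics/p7.png",k=6,w=66,h=60,cols=2)
E
python3 p6.py
```

```text
[540.8 -88.9 145.9] [3.136 0.88  2.975] [ 0.8 -0.3 -0.1] [-0.172  0.261  2.483  3.12   0.482  1.586]
rect ((313.92755126953125, 224.99635314941406), (32.67121505737305, 16.867618560791016), 71.85811614990234) [[300.79998779296875, 212.10000610351562], [316.8999938964844, 206.8000030517578], [327.0, 237.89999389648438], [311.0, 243.10000610351562]]
206 298.9 316.7
210 300.1 318.1
214 301.8 319.1
218 304.1 320.4
222 305.1 321.8
226 306.4 322.9
230 307.6 324.2
234 308.7 325.3
lens [ 579.48347767 -317.43051507   50.        ] end [ 444.44380056 -358.77095761    6.        ]
```

View pics/p7.png

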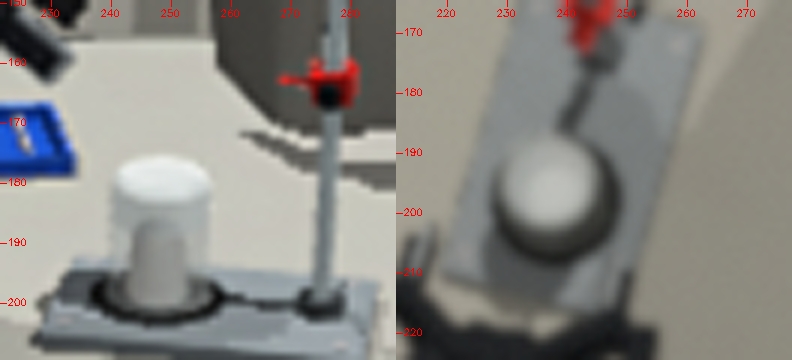

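```bash
cat > p8.py <<'E'
from kin import *
f=np.load("top0.npz")
a,b=onz(f,(310.4,214),6),onz(f,(317.0,234),6); d=(a-b)[:2]; yaw=np.arctan2(d[1],d[0]); print(a.round(1),b.round(1),"yaw",yaw)
t=(579.5-a[0]); print("axis y at x=579.5:",a[1]+t*np.tan(yaw))
end=onz(f,(319.0,240.6),6); print("end",end.round(1), "lens est = end+146:",(end[:2]+146*np.array([np.cos(yaw),np.sin(yaw)])).round(1))
E
python3 p8.py
```

```text
[ 527.5 -331.5    6. ] [ 462.2 -352.2    6. ] yaw 0.30707875905231946
axis y at x=579.5: -315.01386844160055
end [ 440.9 -358.4    6. ] lens est = end+146: [ 580.1 -314.3]
```

```bash
cat > p9.py <<'E'
from kin import *
q0=r.sense()["qpos"]; R=tool(.30)
q=best(np.array([517.4,-335.2,170]),R,[-.575,.3,1.9,0,.95,.695]); print(q.round(3))
qm=np.array([-.45,-.1,2.3,1.55,.75,1.2])
B=np.array([[0,57,0],[0,-57,0],[0,57,-60],[0,-57,-60],[40,0,-80],[-40,0,-80]])
for A,C in((q0,qm),(qm,q)):
    jrows(C,12,A)
    for x in np.linspace(A,C,4):
        p,S=fk(x,KP); b=p+S.apply(B); print("   box",b.min(0).round(),b.max(0).round(),x.round(2))
E
python3 p9.py
```

```text
[-0.575  0.394  1.764  0.     0.983  0.696]
[-20.   1.  -9.] [-0.04  -0.067 -0.135] |w| 0.156 at [545. -92. 164.] q% 0.33
[-19.  -1. -10.] [-0.035 -0.066 -0.138] |w| 0.157 at [548. -91. 185.] q% 0.33
[-18.  -2. -10.] [-0.03  -0.064 -0.14 ] |w| 0.157 at [550. -90. 206.] q% 0.33
[-16.  -3. -11.] [-0.026 -0.06  -0.143] |w| 0.158 at [549. -87. 225.] q% 0.33
[-15.  -3. -11.] [-0.024 -0.056 -0.146] |w| 0.158 at [545. -84. 244.] q% 0.33
[-13.  -3. -12.] [-0.022 -0.051 -0.148] |w| 0.158 at [540. -81. 260.] q% 0.33
[-11.  -3. -12.] [-0.022 -0.045 -0.15 ] |w| 0.158 at [532. -77. 275.] q% 0.33
[-10.  -3. -13.] [-0.023 -0.04  -0.151] |w| 0.158 at [522. -74. 288.] q% 0.33
[ -8.  -2. -13.] [-0.025 -0.034 -0.152] |w| 0.158 at [511. -71. 298.] q% 0.33
[ -7.  -0. -14.] [-0.029 -0.029 -0.152] |w| 0.157 at [499. -69. 307.] q% 0.33
[ -6.   1. -14.] [-0.034 -0.025 -0.151] |w| 0.157 at [485. -67. 313.] q% 0.33
[ -5.   3. -15.] [-0.039 -0.021 -0.15 ] |w| 0.156 at [470. -67. 317.] q% 0.33
   box [ 453. -148.  143.] [548. -28. 225.] [-0.17  0.27  2.48  3.12  0.48  1.59]
   box [ 462. -141.  204.] [562. -36. 
[... 770 characters left out ...]
-0.072 -0.115] |w| 0.152 at [ 515. -209.  213.] q% 0.33
[ 3. 31.  4.] [-0.067 -0.077 -0.112] |w| 0.152 at [ 516. -237.  201.] q% 0.33
[-0. 33.  4.] [-0.065 -0.082 -0.11 ] |w| 0.151 at [ 517. -268.  189.] q% 0.33
[-4. 34.  5.] [-0.062 -0.086 -0.107] |w| 0.151 at [ 517. -301.  179.] q% 0.33
[-7. 34.  6.] [-0.059 -0.091 -0.104] |w| 0.15 at [ 517. -335.  170.] q% 0.33
   box [ 389. -133.  266.] [494. -59. 395.] [-0.45 -0.1   2.3   1.55  0.75  1.2 ]
   box [ 425. -178.  230.] [522. -81. 349.] [-0.49  0.06  2.12  1.03  0.83  1.03]
   box [ 452. -279.  196.] [ 528. -155.  297.] [-0.53  0.23  1.94  0.52  0.91  0.86]
   box [ 479. -390.  170.] [ 556. -281.  250.] [-0.57  0.39  1.76  0.    0.98  0.7 ]
```

Clear path. Execute both phases.

>>> arm_command(
  deltas=[
    {"hand": 85, "tx": -20, "ty": 1, "tz": -9, "wx": -0.04, "wy": -0.067, "wz": -0.135},
    {"hand": 85, "tx": -19, "ty": -1, "tz": -10, "wx": -0.035, "wy": -0.066, "wz": -0.138},
    {"hand": 85, "tx": -18, "ty": -2, "tz": -10, "wx": -0.03, "wy": -0.064, "wz": -0.14},
    {"hand": 85, "tx": -16, "ty": -3, "tz": -11, "wx": -0.026, "wy": -0.06, "wz": -0.143},
    {"hand": 85, "tx": -15, "ty": -3, "tz": -11, "wx": -0.024, "wy": -0.056, "wz": -0.146},
    {"hand": 85, "tx": -13, "ty": -3, "tz": -12, "wx": -0.022, "wy": -0.051, "wz": -0.148},
    {"hand": 85, "tx": -11, "ty": -3, "tz": -12, "wx": -0.022, "wy": -0.045, "wz": -0.15},
    {"hand": 85, "tx": -10, "ty": -3, "tz": -13, "wx": -0.023, "wy": -0.04, "wz": -0.151},
  ],
)

```text
clock: 15.98
eef_pos: [521.4, -69.7, 285.7]
tcp_rot: [-2.03, 0.572, -1.569]
contact_force: [0.7, 0.9, -0.3]
opening: 0.992
grasp_force: 0.0
```

>>> arm_command(
  deltas=[
    {"hand": 85, "tx": -8, "ty": -2, "tz": -13, "wx": -0.025, "wy": -0.034, "wz": -0.152},
    {"hand": 85, "tx": -7, "ty": 0, "tz": -14, "wx": -0.029, "wy": -0.029, "wz": -0.152},
    {"hand": 85, "tx": -6, "ty": 1, "tz": -14, "wx": -0.034, "wy": -0.025, "wz": -0.151},
    {"hand": 85, "tx": -5, "ty": 3, "tz": -15, "wx": -0.039, "wy": -0.021, "wz": -0.15},
  ],
)

```text
clock: 16.48
eef_pos: [468.3, -63.6, 315.6]
tcp_rot: [-2.033, 0.07, -1.189]
contact_force: [0.9, 1.2, 0.5]
opening: 0.997
grasp_force: 0.0
```

```bash
python3 p9.py | sed -n '1p;2,13p' >/dev/null
python3 - <<'E'
from kin import *
s=r.sense(); print(s["eef_pos"].round(1),s["qpos"].round(2))
q=best(np.array([517.4,-335.2,170]),tool(.30),[-.575,.3,1.9,0,.95,.695]); jrows(q,12)
E
```

```text
[468.3 -63.6 315.6] [-0.79 -0.07  2.43  1.47  1.    0.98]
[ 4. 11.  9.] [-0.077 -0.067 -0.115] |w| 0.154 at [472. -65. 301.] q% 0.31
[ 6. 14.  7.] [-0.076 -0.067 -0.115] |w| 0.154 at [474. -71. 285.] q% 0.31
[ 7. 16.  6.] [-0.076 -0.066 -0.116] |w| 0.153 at [475. -81. 269.] q% 0.31
[ 9. 19.  4.] [-0.076 -0.066 -0.116] |w| 0.153 at [475. -95. 253.] q% 0.31
[ 9. 22.  3.] [-0.076 -0.065 -0.115] |w| 0.153 at [ 476. -113.  237.] q% 0.31
[10. 25.  2.] [-0.077 -0.065 -0.115] |w| 0.152 at [ 476. -135.  222.] q% 0.31
[10. 28.  1.] [-0.077 -0.065 -0.114] |w| 0.152 at [ 478. -161.  208.] q% 0.31
[10. 31.  0.] [-0.078 -0.065 -0.113] |w| 0.152 at [ 482. -191.  196.] q% 0.31
[ 9. 34. -0.] [-0.079 -0.065 -0.111] |w| 0.151 at [ 487. -224.  185.] q% 0.31
[ 8. 36. -0.] [-0.079 -0.066 -0.11 ] |w| 0.151 at [ 494. -259.  177.] q% 0.31
[ 7. 38. -1.] [-0.08  -0.067 -0.108] |w| 0.15 at [ 504. -297.  172.] q% 0.31
[ 5. 40. -1.] [-0.081 -0.068 -0.106] |w| 0.149 at [ 517. -335.  170.] q% 0.31
```

>>> arm_command(
  deltas=[
    {"hand": 85, "tx": 4, "ty": 11, "tz": 9, "wx": -0.077, "wy": -0.067, "wz": -0.115},
    {"hand": 85, "tx": 6, "ty": 14, "tz": 7, "wx": -0.076, "wy": -0.067, "wz": -0.115},
    {"hand": 85, "tx": 7, "ty": 16, "tz": 6, "wx": -0.076, "wy": -0.066, "wz": -0.116},
    {"hand": 85, "tx": 9, "ty": 19, "tz": 4, "wx": -0.076, "wy": -0.066, "wz": -0.116},
    {"hand": 85, "tx": 9, "ty": 22, "tz": 3, "wx": -0.076, "wy": -0.065, "wz": -0.115},
    {"hand": 85, "tx": 10, "ty": 25, "tz": 2, "wx": -0.077, "wy": -0.065, "wz": -0.115},
    {"hand": 85, "tx": 10, "ty": 28, "tz": 1, "wx": -0.077, "wy": -0.065, "wz": -0.114},
    {"hand": 85, "tx": 10, "ty": 31, "tz": 0, "wx": -0.078, "wy": -0.065, "wz": -0.113},
  ],
)

```text
clock: 17.48
eef_pos: [481.7, -191.3, 195.6]
tcp_rot: [-2.77, -0.178, -0.174]
contact_force: [0.3, -0.6, 0.7]
opening: 0.994
grasp_force: 0.0
```

>>> arm_command(
  deltas=[
    {"hand": 85, "tx": 9, "ty": 34, "tz": 0, "wx": -0.079, "wy": -0.065, "wz": -0.111},
    {"hand": 85, "tx": 8, "ty": 36, "tz": 0, "wx": -0.079, "wy": -0.066, "wz": -0.11},
    {"hand": 85, "tx": 7, "ty": 38, "tz": -1, "wx": -0.08, "wy": -0.067, "wz": -0.108},
    {"hand": 85, "tx": 5, "ty": 40, "tz": -1, "wx": -0.081, "wy": -0.068, "wz": -0.106},
    {"hand": 50, "tx": 0, "ty": 0, "tz": 0, "wx": 0, "wy": 0, "wz": 0},
    {"hand": 50, "tx": 0, "ty": 0, "tz": 0, "wx": 0, "wy": 0, "wz": 0},
  ],
)

```text
clock: 18.23
eef_pos: [517.5, -333.6, 170.6]
tcp_rot: [-3.137, 0.001, 0.296]
contact_force: [0.3, -0.7, 0.1]
opening: 0.602
grasp_force: 0.0
```

Run:
```python
from kin import *
rows([517.4,-335.2,110],tool(.30),3)
f=np.load("side0.npz"); t=np.load("top0.npz")
```

```text
t 18.23 p [ 517.5 -333.6  170.6] rpy [-3.137e+00  1.000e-03  2.960e-01] F [ 0.3 -0.7  0.1] open 0.602 grip 0.0 q [-0.58  0.4   1.71  0.    1.04  0.7 ]
|d|/row 20.2 w/row [-0.002  0.    -0.001]
[-0.2  0.6 20.2]
[-0.2  0.6 20.2]
[-0.2  0.5 20.2]
```

>>> arm_command(
  deltas=[
    {"hand": 50, "tx": 0, "ty": 1, "tz": 40, "wx": -0.005, "wy": 0, "wz": 0},
    {"hand": 50, "tx": 0, "ty": 1, "tz": 40, "wx": 0, "wy": 0, "wz": 0},
    {"hand": 50, "tx": 0, "ty": 0, "tz": 35, "wx": 0, "wy": 0, "wz": 0},
    {"hand": 50, "tx": 0, "ty": 0, "tz": 18, "wx": 0, "wy": 0, "wz": 0},
    {"hand": 50, "tx": 0, "ty": 0, "tz": 7, "wx": 0, "wy": 0, "wz": 0},
    {"hand": 50, "tx": 0, "ty": 0, "tz": 0, "wx": 0, "wy": 0, "wz": 0},
  ],
)

```text
clock: 18.98
eef_pos: [519.9, -337.5, 33.0]
tcp_rot: [3.137, -0.001, 0.297]
contact_force: [0.3, -0.4, -0.9]
opening: 0.585
grasp_force: 0.0
```

Run:
```python
from kin import *
rows([517.4,-335.2,30],tool(.30),1)
for n in("top","side"): f=grab(n,"11"); print(n,proj(f,r.sense()["eef_pos"]).round(1))
f=np.load("side11.npz")["image"].astype(int).mean(2).round().astype(int)
np.set_printoptions(linewidth=220)
```

```text
t 18.98 p [ 519.9 -337.5   33. ] rpy [ 3.137e+00 -1.000e-03  2.970e-01] F [ 0.3 -0.4 -0.9] open 0.585 grip 0.0 q [-0.58  0.58  1.78 -0.    0.77  0.7 ]
|d|/row 4.5 w/row [ 0.005 -0.001 -0.003]
[-1.8 -2.9  2.9]
top [[313.4 215.4]]
side [[235.9 229.8]]
```

>>> arm_command(
  deltas=[
    {"hand": 8, "tx": 0, "ty": 0, "tz": 0, "wx": 0, "wy": 0, "wz": 0},
    {"hand": 8, "tx": 0, "ty": 0, "tz": 0, "wx": 0, "wy": 0, "wz": 0},
    {"hand": 8, "tx": 0, "ty": 0, "tz": 0, "wx": 0, "wy": 0, "wz": 0},
    {"hand": 8, "tx": 0, "ty": 0, "tz": 0, "wx": 0, "wy": 0, "wz": 0},
    {"hand": 8, "tx": 0, "ty": 0, "tz": 0, "wx": 0, "wy": 0, "wz": 0},
  ],
  squeeze=70,
)

```text
clock: 19.7
eef_pos: [520.2, -337.5, 33.3]
tcp_rot: [3.136, -0.002, 0.297]
contact_force: [-1.3, 0.8, 5.0]
opening: 0.169
grasp_force: 68.4
```

>>> arm_command(
  deltas=[
    {"hand": 8, "tx": 0, "ty": 0, "tz": -5, "wx": 0, "wy": 0, "wz": 0},
    {"hand": 8, "tx": 0, "ty": 0, "tz": -25, "wx": 0, "wy": 0, "wz": 0},
    {"hand": 8, "tx": 0, "ty": 0, "tz": -50, "wx": 0, "wy": 0, "wz": 0},
    {"hand": 8, "tx": 0, "ty": 0, "tz": -50, "wx": 0, "wy": 0, "wz": 0},
    {"hand": 8, "tx": 0, "ty": 0, "tz": -20, "wx": 0, "wy": 0, "wz": 0},
    {"hand": 8, "tx": 0, "ty": 0, "tz": 0, "wx": 0, "wy": 0, "wz": 0},
  ],
)

```text
clock: 20.45
eef_pos: [520.3, -337.2, 184.4]
tcp_rot: [3.134, -0.003, 0.297]
contact_force: [0.1, -0.2, -0.5]
opening: 0.172
grasp_force: 68.5
```

```bash
cat > p10.py <<'E'
from kin import *
np.set_printoptions(linewidth=220)
S0=np.load("side10.npz");T0=np.load("top10.npz"); u=np.array([np.cos(-.275),np.sin(-.275)]); peg=np.array([579,-94.2])
P=lambda d,z:np.r_[peg+d*u,z]
for nm,X in(("disc",P(0,15)),("coltop near",P(88,221)),("tip140",P(61.5,140)),("tip145",P(61.5,145)),("tip150",P(61.5,150)),("colfoot",P(88,14)),("lens0",[579.5,-316.5,50])): print(nm,"side",proj(S0,X).round(2),"top",proj(T0,X).round(2))
g=S0["image"].astype(int)
print("colcolumn v132..144 u=278", g[132:145,278].mean(1).round(), g[132:145,279].mean(1).round())
print("red-ness rows 158..168, u 264..284"); 
for v in range(158,169): print(v,(g[v,264:285,0]-g[v,264:285,1:].max(1)))
s=r.sense(); print(s["eef_pos"].round(1),s["tcp_rot"].round(4),s["opening"],s["grasp_force"],s["contact_force"].round(1),s["wrist_torque"].round(2))
for n in("top","side"):
    f=grab(n,"12"); print(n,"lens pred",proj(f,s["eef_pos"]+Ro.from_euler("xyz",s["tcp_rot"]).apply([63,0,-11.7])).round(1))
panels([("top12",282,165),("side12",215,140)],"pics/p8.png",k=6,w=66,h=70,cols=2)
E
python3 p10.py
```

```text
disc side [[248.24 197.55]] top [[238.41 197.54]]
coltop near side [[278.96 137.02]] top [[243.29 157.44]]
tip140 side [[268.94 162.12]] top [[241.96 172.21]]
tip145 side [[269.01 160.57]] top [[241.88 171.86]]
tip150 side [[269.08 159.02]] top [[241.8  171.52]]
colfoot side [[275.48 200.3 ]] top [[246.04 172.45]]
lens0 side [[257.64 219.73]] top [[307.21 196.39]]
colcolumn v132..144 u=278 [ 85.  86.  85.  86.  87.  75.  22.  35.  97. 123. 120. 122. 125.] [ 86.  86.  86.  86.  86.  77.  25.  33.  89. 116. 119. 122. 113.]
red-ness rows 158..168, u 264..284
158 [  1   1   1   1   2   2   2   2   0   1   2  -3  -8 -13 -11  -8   1  -1   0   2   2]
159 [  2   0   2   3   2   2   2   1   0  12  36  14  -3 -15 -10  12  42   2  -2   2   2]
160 [  1   1   1   2   0  -1   0  -1  -1  40 101  70  13 -17   3  71 141  53  -3  -1   2]
161 [  1   0   0   1  -1   1  -2  -3  -5  44 133  99  15  14  27  77 173 132   8  -3   0]
162 [  1   1   0   1  25  63  42  32  20  88 204 190 123 128 139 142 157  97   2  -3   0]
163 [  1   1   0   5  74 161 127 110  85  94 117 103  86  86  97 106 110  78   1  -2   2]
164 [ 1  1  1 -2  5 17  8 20 45 65 84 32  0 10 52 89 99 73  2 -1  2]
165 [  2   0   1   0  -2  -4  -4  -3   1  22  71   7 -11  -6  27  80  92  59   2  -1   2]
166 [ 2  1  1  1  0 -1  2 -1 -1 13 50  4 -6 -3 30 81 70  5 -3  1  2]
167 [ 0  1  1  1  0  1  2  1  1 11 31  2 -4 -5 17 57 56  2  0  2  3]
168 [ 1  1  0  1  2  2  3  1  1  2  3 -1 -5 -7 -6  3  5 -1  0  2  1]
[ 520.3 -337.2  184.4] [ 3.134  -0.0032  0.2972] 0.1721041913113083 68.50792050361633 [ 0.1 -0.2 -0.5] [-0.05  0.01 -0.02]
top lens pred [[314.  188.6]]
side lens pred [[260.  167.8]]
```

```bash
cat > p11.py <<'E'
from kin import *
rows([516.8,-84.2,184],tool(-.16),8)
from m2 import cen
E
sed -n 1,3p p11.py | python3 -
```

```text
t 20.55 p [ 518.9 -336.4  181.7] rpy [ 3.137 -0.     0.297] F [-0.3  0.9 -1.9] open 0.171 grip 68.5 q [-0.58  0.39  1.7  -0.    1.05  0.7 ]
|d|/row 31.5 w/row [ 0.    -0.     0.057]
[  9.  -30.2  -0.4]
[  7.2 -30.7  -0.4]
[  5.5 -31.   -0.4]
[  3.7 -31.3  -0.4]
[  1.9 -31.5  -0.4]
[  0.1 -31.5  -0.3]
[ -1.7 -31.5  -0.3]
[ -3.5 -31.3  -0.3]
disc top cen [238.42 197.89] hull [238.45 197.23] bbox [227.6 183.6] [249.2 208.9]
disc side cen [247.83 199.91] hull [247.82 199.22] bbox [236.7 195.1] [259.9 203.8]
peg top cen [238.05 196.44] hull [238.05 196.44] bbox [234.2 192.3] [241.9 200.4]
peg side cen [247.68 189.66] hull [247.59 190.1 ] bbox [239.6 181.6] [255.6 200.3]
red side cen [276.34 162.68] hull [275.89 162.78] bbox [267.9 159.2] [281.7 167.2]
red top cen [243.99 166.4 ] hull [243.85 165.93] bbox [239.2 161.1] [248.9 172.9]
lens top cen [307.58 197.77] hull [307.65 197.61] bbox [299.2 191.6] [316.4 204.6]
lens side cen [258.16 222.18] hull [258.11 222.19] bbox [246.9 217.6] [268.8 226.9]
tray top cen [161.82 228.92] hull [159.38 230.49] bbox [143.8 206.8] [175.2 254.3]
tray side cen [212.93 173.77] hull [212.55 173.35] bbox [192.1 166.4] [234.2 180.3]
coltop side cen [278.3  138.52] hull [278.31 138.6 ] bbox [276.2 137.2] [280.6 140.1]
top [[21, 20, 19], [213, 207, 195], [165, 161, 147]]
side [[204, 202, 193], [40, 43, 44], [217, 232, 232]]
```

>>> arm_command(
  deltas=[
    {"hand": 8, "tx": 9, "ty": -30, "tz": 0, "wx": 0, "wy": 0, "wz": 0.057},
    {"hand": 8, "tx": 7, "ty": -31, "tz": 0, "wx": 0, "wy": 0, "wz": 0.057},
    {"hand": 8, "tx": 6, "ty": -31, "tz": 0, "wx": 0, "wy": 0, "wz": 0.057},
    {"hand": 8, "tx": 4, "ty": -31, "tz": 0, "wx": 0, "wy": 0, "wz": 0.057},
    {"hand": 8, "tx": 2, "ty": -31, "tz": 0, "wx": 0, "wy": 0, "wz": 0.057},
    {"hand": 8, "tx": 0, "ty": -32, "tz": 0, "wx": 0, "wy": 0, "wz": 0.057},
    {"hand": 8, "tx": -2, "ty": -32, "tz": 0, "wx": 0, "wy": 0, "wz": 0.057},
    {"hand": 8, "tx": -4, "ty": -31, "tz": 0, "wx": 0, "wy": 0, "wz": 0.057},
  ],
)

```text
clock: 21.55
eef_pos: [515.9, -83.2, 179.6]
tcp_rot: [3.138, -0.0, -0.161]
contact_force: [0.4, -0.1, -1.2]
opening: 0.172
grasp_force: 68.4
```

>>> arm_command(
  deltas=[
    {"hand": 8, "tx": 0, "ty": 0, "tz": 15, "wx": 0, "wy": 0, "wz": 0},
    {"hand": 8, "tx": 0, "ty": 0, "tz": 20, "wx": 0, "wy": 0, "wz": 0},
    {"hand": 8, "tx": 0, "ty": 0, "tz": 15, "wx": 0, "wy": 0, "wz": 0},
    {"hand": 8, "tx": 0, "ty": 0, "tz": 0, "wx": 0, "wy": 0, "wz": 0},
    {"hand": 8, "tx": 0, "ty": 0, "tz": 0, "wx": 0, "wy": 0, "wz": 0},
    {"hand": 8, "tx": 0, "ty": 0, "tz": 0, "wx": 0, "wy": 0, "wz": 0},
    {"hand": 8, "tx": 0, "ty": 0, "tz": 0, "wx": 0, "wy": 0, "wz": 0},
  ],
)

```text
clock: 22.42
eef_pos: [517.6, -84.8, 131.9]
tcp_rot: [3.138, -0.004, -0.159]
contact_force: [0.4, 0.6, -0.7]
opening: 0.17
grasp_force: 68.6
```

```bash
cat > p12.py <<'E'
from kin import *
import sys
np.set_printoptions(linewidth=220)
rows([516.8,-84.2,130.3],tool(-.16),1)
tag=sys.argv[1]; s=r.sense(); R=Ro.from_euler("xyz",s["tcp_rot"]); C=s["eef_pos"]+R.apply([63,0,-11.7]); print("lens pred",C.round(1))
t=np.linspace(0,2*np.pi,72)
for n in("top","side"):
    f=grab(n,tag)
    for dz,nm in((5,"upper"),(-5,"lower")):
        e=proj(f,C+R.apply(np.c_[33*np.cos(t),33*np.sin(t),0*t-dz])); print(n,nm,"frame bbox",e.min(0).round(1),e.max(0).round(1))
E
python3 p12.py 13
python3 - <<'E'
from h import *
panels([("side13",225,140),("top13",205,160)],"pics/p8.png",k=6,w=66,h=60,cols=2)
np.set_printoptions(linewidth=220)
for n,V,U in(("side",range(150,172),range(234,274)),("top",range(178,206,2),range(222,256))):
    g=np.load(n+"13.npz")["image"].astype(int).mean(2).round().astype(int)
    print(n,U[0])
    for v in V: print(v,g[v,U[0]:U[-1]+1])
E
```

```text
t 22.43 p [517.6 -84.8 131.9] rpy [ 3.138 -0.004 -0.159] F [ 0.4  0.6 -0.7] open 0.17 grip 68.6 q [-0.16  0.32  1.94 -0.01  0.88  1.57]
|d|/row 1.9 w/row [ 0.004 -0.004  0.001]
[-0.9 -0.4  1.6]
lens pred [579.7 -94.7 143.9]
top upper frame bbox [224.9 179.9] [247.2 202. ]
top lower frame bbox [225.2 180.5] [247.3 202.4]
side upper frame bbox [238.8 154.7] [260.2 161.3]
side lower frame bbox [238.8 157.7] [260.1 164.4]
side 234
150 [148 148 144 142 143 143 143 143 144 140 122 108 108 108 109 109 108 109 109 108 115 136 130  63  59  62  63  63  63  63  65  65  66  69  73  77  78  79  81  82]
151 [148 145 143 143 143 143 143 143 144 140 122 107 108 109 109 109 109 108 108 108 118 140 131  66  59  62  62  64  63  64  65  65  65  68  72  77  79  78  81  81]
152 [146 144 143 142 143 143 143 144 143 139 122 108 109 109 109 110 109 108 108 109 117 140 133  76  59  61  63  63  64  64  64  64  65  68  72  77  79  79  81  82]
153 [146 145 142 143 143 143 144 144 144 139 120 108 109 110 109 109 110 109 109 108 117 140 133  77  58  60  63  63  63  63  65  65  65  67  73  76  79  80  80  82]
154 [
[... 4278 characters left out ...]
187 187 188 188 188 189 189 190 191 190 192 192 192 191 176 154 157 167 172 172 172 173 172 167 154 139 122  94  69  78 103 112 112]
198 [183 182 183 182 183 184 185 186 185 186 185 186 186 185 182 166 157 163 171 172 173 172 172 170 160 139 126 108  78  66  84 104 113 117]
200 [175 176 177 178 179 179 180 180 181 181 182 182 183 181 173 163 163 169 172 173 172 172 172 166 150 130 121  97  65  67  91 106 111 122]
202 [169 169 170 170 171 172 172 173 174 174 176 176 176 174 165 160 165 170 172 172 173 173 171 158 134 120 110  84  60  73  98 108 117 126]
204 [160 161 161 162 163 164 164 164 166 166 167 168 167 160 151 159 169 172 173 174 173 173 169 152 126 111  97  70  62  86 102 109 121 129]
```

View pics/p8.png

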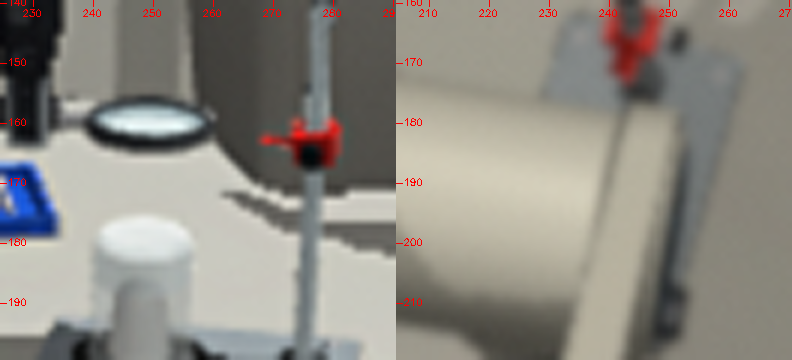

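>>> arm_command(
  deltas=[
    {"hand": 8, "tx": -1, "ty": 0, "tz": 2, "wx": 0, "wy": 0, "wz": 0},
    {"hand": 8, "tx": -0.5, "ty": 0, "tz": 2, "wx": 0, "wy": 0, "wz": 0},
    {"hand": 8, "tx": 0, "ty": 0, "tz": 0, "wx": 0, "wy": 0, "wz": 0},
    {"hand": 8, "tx": 0, "ty": 0, "tz": 0, "wx": 0, "wy": 0, "wz": 0},
    {"hand": 8, "tx": 0, "ty": 0, "tz": 0, "wx": 0, "wy": 0, "wz": 0},
    {"hand": 8, "tx": 0, "ty": 0, "tz": 0, "wx": 0, "wy": 0, "wz": 0},
    {"hand": 8, "tx": 0, "ty": 0, "tz": 0, "wx": 0, "wy": 0, "wz": 0},
  ],
)

```text
clock: 23.4
eef_pos: [515.8, -84.4, 127.4]
tcp_rot: [3.138, -0.003, -0.159]
contact_force: [0.2, -0.6, -0.2]
opening: 0.172
grasp_force: 68.6
```

```bash
python3 p12.py 14
python3 - <<'E'
from h import *
np.set_printoptions(linewidth=220)
I=np.load("side14.npz")["image"].astype(int); g=I.mean(2).round().astype(int); g0=np.load("side13.npz")["image"].astype(int)
for u in(246,249,252): print(u,"v154..170",g[154:171,u])
for v in(160,161,162,163): print(v,"u235..",g[v,235:266])
red=I[...,0]-I[...,1:].max(2)
for u in(268,269,270): w=np.clip(red[159:168,u],6,None)-6; print("tip",u,(w*np.arange(159,168)).sum()/w.sum())
E
```

```text
t 23.4 p [515.8 -84.4 127.4] rpy [ 3.138e+00 -3.000e-03 -1.590e-01] F [ 0.2 -0.6 -0.2] open 0.172 grip 68.6 q [-0.16  0.32  1.95 -0.01  0.87  1.57]
|d|/row 3.1 w/row [ 0.004 -0.003  0.001]
[ 1.  -0.4 -2.9]
lens pred [577.9 -94.4 139.3]
top upper frame bbox [224.9 180.8] [247.1 202.8]
top lower frame bbox [225.2 181.4] [247.2 203.2]
side upper frame bbox [238.2 156. ] [259.6 162.7]
side lower frame bbox [238.2 159.1] [259.5 165.8]
246 v154..170 [106 117 148 138  81 145 190 236 230 157  42  29 101 202 200 196 195]
249 v154..170 [108 118 154 153  75 143 190 234 231 183  59  32  78 169 199 196 195]
252 v154..170 [107 116 155 163  75 132 190 234 232 174  58  39 104 202 200 197 196]
160 u235.. [169 174 176 157  84  84 144 180 181 186 190 190 193 198 190 190 191 190 184 180 166 133  92  85  95  63  60  63  63  64  65]
161 u235.. [102  99  95  77  44  93 164 195 214 231 237 236 235 235 234 235 236 234 224 214 204 189 151  99  78  59  60  62  63  63  64]
162 u235.. [129 128 117  87  26  38  95 159 200 225 227 230 233 232 231 232 233 232 228 230 230 204 120  68  63  67  58  59  62  63  64]
163 u235.. [201 201 195 153  55  22  28  49  73 106 120 157 185 184 183 183 184 174 150 150 136  83  56  51  87 119  72  56  61  64  64]
tip 268 162.77528089887642
tip 269 162.7920353982301
tip 270 162.78527607361963
```

Run:
```python
from h import *
np.set_printoptions(linewidth=220)
for t in("10","13","14"):
    g=np.load(f"side{t}.npz")["image"].astype(int).mean(2).round().astype(int)
    for u in(246,249,252): print(t,u,"v153..169",g[153:170,u])
```

```text
10 246 v153..169 [106 105 113 155 197 195 192 192 192 192 192 192 191 191 192 193 193]
10 249 v153..169 [107 106 113 156 197 195 194 192 191 192 192 191 191 191 192 194 193]
10 252 v153..169 [107 105 113 155 196 195 192 191 191 192 192 193 193 193 193 193 193]
13 246 v153..169 [109 111 103  71  89 176 205 238 223  84  26  54 135 200 198 196 195]
13 249 v153..169 [109 111 100  53 100 181 214 235 226 122  33  43 119 201 198 195 196]
13 252 v153..169 [109 111 104  71  83 175 202 236 228 138  43  49 121 202 199 195 196]
14 246 v153..169 [108 106 117 148 138  81 145 190 236 230 157  42  29 101 202 200 196]
14 249 v153..169 [109 108 118 154 153  75 143 190 234 231 183  59  32  78 169 199 196]
14 252 v153..169 [108 107 116 155 163  75 132 190 234 232 174  58  39 104 202 200 197]
```

```bash
python3 -c "
from rig import r
print(r.sign_off())"
```

```text
the job is handed in; nothing more can be done
None
```

The job is handed in, with no verdict returned: the beaker stands upside down on the peg and was released, and the loupe is held level over it, about 50 mm clear of the glass. Side-view measurement puts the lens at the red index to within about 1–2 mm. The top camera was blocked by the arm, so sideways centring rests on the arm's own position readings.

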